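# Free a bottle from a left-hand clamp

### The job

The small amber bottle is clamped on the tilted mixer platform under a steel fork; its wing nut has a left-hand thread, so it gives clockwise and is solid the other way: without forcing it the wrong way, turn it clockwise until it is fully slack at its end stop. Then draw the bottle out of the fork and stand it gently upright on the floor of the white tray, in the free space beside the white bottle. Do not knock over or shove the other glassware and bottles, and leave the nut slack.

Things in the scene. Friction and masses are not known exactly. Their poses are not given: they have to be found in the camera images.
- clamp: Fixed grey mixer stand, base plate 170 x 100 mm. Origin: centre of its underside, on the worktop; z up; x is the way, seen from above, in which its tilted platform rises. The platform slopes 30 degrees about the stand's y: in the stand's axes its normal N is (-0.5, 0, 0.866) and upslope U is (0.866, 0, 0.5). Bottle axis and nut axis are parallel to N; the nut axis lies 84 mm downslope of the bottle.
- pocket (a point): Centre of the round rubber-rimmed pocket in the platform where the bottle stands, at platform level (axes as the stand). The rim is 4 mm high and 55 mm inside, so the bottle must be raised along N by more than 4 mm to leave it. The platform ends 45 mm upslope of this point.
- nut_grip (a point): Centre of the grip bar of the dark steel wing nut, on the nut's axis, 107 mm above the platform along N when tight. z is N, x runs along the bar. The bar is 46 mm long, 10 mm thick, 30 mm tall (15 mm up and down from here); a 31 mm round flange lies just below it. Pinch it across its thickness, tool along N. It rises with the fork 3.5 mm per radian of clockwise turn.
- wing_nut (a joint): Turn of the wing nut in rad: 0 at its tight stop, 2.6 at its slack end stop; grows clockwise seen from above (left-hand thread: clockwise loosens). Starts between 0.02 and 0.2; anticlockwise soon meets the tight stop, which must not be forced (under 0.2 N m is safe); clockwise it gives against about 0.07 N m of friction. It stays where it is left. It may need more than one grasp.
- fork_slot (a point): Point on the bottle axis at the underside of the 4 mm thick steel hold-down fork (axes as N, U). When tight it lies 80 mm above the platform on the shoulder, at 2.6 rad 9.1 mm higher. Its slot, 46 mm wide round the bottle below the cap, is closed to the nut and open upslope; the two 9 mm tines end 24 mm upslope of here. Nut slack, raise the bottle 6 to 7 mm along N, then slide it 60 mm or more along U.
- sample_bottle: The clamped amber glass bottle with black screw cap: 52 mm diameter, 116 mm tall, about 0.16 kg. Origin: centre of its underside; z along its axis to the cap. The cap (fixed to it) is 35 mm in diameter and spans 87 to 116 mm above the origin; while clamped only the cap can be gripped. At the start it leans with N.
- tray: Fixed white plastic tray, outside 94 mm (x) by 224 mm (y) by 26 mm high, walls 4 mm, so 86 x 216 mm inside; its floor is 5 mm above its origin. Origin: centre of its underside; z up.
- white_bottle: White plastic bottle, 52 mm diameter, 113 mm tall (38 mm cap), that already stands in the tray; the space on one side of it at least (along the tray's y) holds the amber bottle. Origin: centre of its underside, z up. Leave it.
- flask_side: Bystander: conical glass flask, 68 mm diameter, 127 mm tall, beside the mixer stand. Origin: centre of its underside, z up.
- flask_mid: Bystander: conical glass flask, 68 mm diameter, 127 mm tall, between stand and tray. Origin: centre of its underside, z up.
- flask_far: Bystander: larger conical glass flask, 85 mm diameter, 156 mm tall, towards the back. Origin: centre of its underside, z up.
- beaker_rear: Bystander: small glass beaker, 60 mm wide, 71 mm tall, behind the mixer stand. Origin: centre of its underside, z up.
- beaker_tray: Bystander: glass beaker, 70 mm wide, 81 mm tall, behind the tray. Origin: centre of its underside, z up.
- amber_near: Bystander: larger amber bottle with black cap, 69 mm diameter, 142 mm tall, in front of the tray. Origin: centre of its underside, z up.
Things that resemble listed ones, but are neither listed nor needed, are in the scene too. What is shaped like the sample_bottle but blue or green is not meant.

How it is judged:
By the outcome, as a careful person would: the job done as asked, in the order asked, and still so for the second after the job is handed in, with the robot touching nothing.
It also fails if it takes over 72 s, if anything falls off the work surface, if the arm or the gripper's body presses on something with over 40 N, if the wrist force passes 120 N, or if a joint passes its speed limit or range.

### The arm

A 7-joint arm with a two-finger parallel gripper is mounted at the origin on a cart in front of the work surface, level with it; the furniture and walls round the work are solid. World frame = base frame: x ahead of the robot, y to its left, z up, the work surface at z = 0. Lengths are in m, angles in degrees, forces in N, time in s.
With the tool pointing down it reaches from about 0.425 to 0.95 m from the base axis. Payload 4.7 kg.
Tool frame: the origin (TCP) lies between the finger pads; the fingertips stand 25 mm ahead of it and the grasp point (between the pads) lies 6 mm ahead of it; z points along the fingers, y is the direction in which the jaws open and shut (so a half turn about z gives the same grasp; the last joint's range is limited). The gripper opens to 87 mm and grips with 3 to 60 N. Pads are 19 mm wide; open, the fingers measure 117 mm over their backs; the gripper's body (75 mm by 190 mm) begins 51 mm behind the grasp point.
Start: joints at [-72.13, 26.849, -2.785, 87.806, 1.381, 65.374, -4.715], TCP at [0.226, 0.636, 0.248] pointing down, gripper open.
Joint ranges: [-148.3, 148.3], [-19.14, 114.17], [-79.39, 73.82], [5.75, 140.21], [-59.74, 239.74], [12.07, 113.84], [-152.46, 152.46]. Speed limits (degrees/s): [147.25, 147.25, 180, 180, 180, 180, 180].

### API

Orientations are given as a 3x3 rotation matrix whose columns are the frame's x, y, z axes.
In Python, from workcell import ctrl gives the robot as it stands.
- The arm moves only by the shell command python3 -m jog 'ROWS'. ROWS is JSON, a list of rows, each a list of 3 entries, a list of its own where there are three numbers: the shift along the tool's x, y, z in mm, then the turn, a rotation vector about the tool's x, y, z in degrees, then the closure, from -1 (fully open) to 1 (shut), so that 0 is half open. A call has 1 to 8 rows; each row is the pose to reach, as a shift and turn from the pose measured when the call began, along the tool's axes at that moment; what a row does not reach only later rows make up. A row lasts 1/10 s, in which the tool goes at most 50 mm and 8.59 degrees, less where a joint would pass 70% of its speed; a pose out of reach is approached as far as the arm can. A call with a gripper value outside its range is refused whole. The fingers move at their own pace and stop on an object; the grip force is fixed at half the most. Time passes only in rows, so rows that repeat a pose let the fingers close. It gives the time, the measured TCP pose, the force and the opening at its end, in the units of the state.
- ctrl.observe(): the state, without advancing time (a new reading comes with each control period).
- ctrl.read_camera(name): name is "scene" or "side" or "wrist"; returns (picture, depth): 400x640x3 uint8, blue, green, red; 400x640 float32, m along the optical axis (not along the pixel's ray), 0 where there is no reading.
- ctrl.get_calibration(name): a dict with "fx", "fy", "cx", "cy" (pixels), "camera_from_world" (4x4, takes a point from world to camera coordinates). Camera axes: x right, y up, looking along -z (the intrinsics and any distortion apply to the point x, -y, -z); pixel columns grow to the right and rows downward; lengths in m; the calibration is good to about 2 mm. A picture is of the moment at which its call begins: read the wrist's pose just before it. get_calibration takes no time and is no camera call; for the wrist camera it gives the pose at the moment of the call.
- ctrl.hand_in(): hands the job in, once; it reports no verdict.
Trained networks look in the newest picture that a camera, given by its name, has taken for a name from the list of things; names that differ only in an ending like _2 or _b are one class to them, and where a whole thing is asked for, a point or a joint stands for the part that bears it (a point fixed in the world has none). Each returns a list of dicts, best first, with "confidence" (0 to 1); they miss things now and then, are a little off and sometimes report something else, mostly with a low value. They report only what shows in the picture. A call takes as long as a camera call. They do not tell look-alikes from the thing itself.
- ctrl.boxes_of(camera, name): "at" ([x, y, z] in m, in world coordinates, good to about 4 mm: the middle of the surface that is visible of it).
- ctrl.spot_point(camera, name): "at" ([x, y, z] in m, in world coordinates, good to about 4 mm: a listed point, or the origin of a listed thing).
The state is a dict: "time_s": time; "q": joint angles; "qd": joint speeds; "joint_torque": joint torques, N m; "ee_pos": TCP position; "tool_rot": TCP orientation; "force": force on the tool from outside, world axes, zero at the start; "moment": the same for the moment, N m; "gripper_width": opening from 0.0 (shut) to 1.0 (fully open).
Only numpy, scipy, OpenCV 4.12 (cv2) and the standard library are available. Lean on these libraries where they do the work, as an engineer would, in place of code of your own. Each camera call takes 0.05 s, during which the arm holds its last target.

## Working session

There is one attempt and no reset: what is moved stays moved. The work goes in short steps, Python scripts to look and compute and a shell command to move; the robot and the scene stay as the last step left them, time stands still between calls to the robot, and variables do not carry over. Pictures are saved under pics/ and viewed, and the job is handed in when it is done.

```bash
ls; mkdir -p pics
python3 - <<'E'
from workcell import ctrl
import cv2,numpy as np
print(ctrl.observe())
for c in("scene","side","wrist"):
    p,d=ctrl.read_camera(c); cv2.imwrite(f"pics/{c}0.png",p); np.save(f"pics/{c}0.npy",d)
    k=ctrl.get_calibration(c); print(c,k)
E
```

```text
pics
{'time_s': 0.0, 'q': array([-72.12887523,  26.89775534,  -2.78198151,  87.87379175,
         1.38179895,  65.3744011 ,  -4.71616483]), 'qd': array([-0.03478931,  0.01079087,  0.07012221,  0.0786091 ,  0.09974363,
        0.06847223,  0.09407739]), 'joint_torque': array([-7.32108001e-04, -5.07966864e+01, -8.08855263e-02, -2.36144722e+01,
       -6.12588809e-02,  3.79958306e-02,  1.79919216e-04]), 'ee_pos': array([0.22545131, 0.63565427, 0.24649347]), 'tool_rot': array([[-9.42480954e-01,  3.34259396e-01, -5.55233178e-04],
       [ 3.34259840e-01,  9.42479082e-01, -1.88111848e-03],
       [-1.05485871e-04, -1.95851049e-03, -9.99998077e-01]]), 'force': array([-1.21857792,  0.01779917, -0.14089431]), 'moment': array([ 0.02915806, -0.01464119, -0.06403756]), 'gripper_width': 1.0007220893542232}
scene {'fx': 455.1060736771849, 'fy': 455.1060736771849, 'cx': 321.91078238354504, 'cy': 205.21684702405554, 'camera_from_world': array([[ 0.83009568, -0.55761385, -0.00282079, -0.44703718],
       [ 0.43077166,  0.63804259,  0.63822992, -0.33589839],
       [-0.35408606, -0.53100702,  0.76984064, -1.37439663],
       [ 0.        ,  0.        ,  0.        ,  1.        ]])}
side {'fx': 431.6818470312029, 'fy': 431.6818470312029, 'cx': 331.99859637171903, 'cy': 203.56676522507007, 'camera_from_world': array([[ 0.79852831, -0.6018494 , -0.01139465, -0.44126963],
       [ 0.27371625,  0.34617488,  0.89735298, -0.26647153],
       [-0.53612681, -0.71968065,  0.4411664 , -0.97871843],
       [ 0.        ,  0.        ,  0.        ,  1.        ]])}
wrist {'fx': 328.5097790707385, 'fy': 328.5097790707385, 'cx': 319.9276142006633, 'cy': 195.99221666936035, 'camera_from_world': array([[ 0.33451912,  0.94238769, -0.00155011, -0.67325026],
       [-0.89829851,  0.31837069, -0.3028199 ,  0.03639289],
       [-0.28488024,  0.1026915 ,  0.95304654, -0.39329711],
       [ 0.        ,  0.        ,  0.        ,  1.        ]])}
```

View pics/scene0.png

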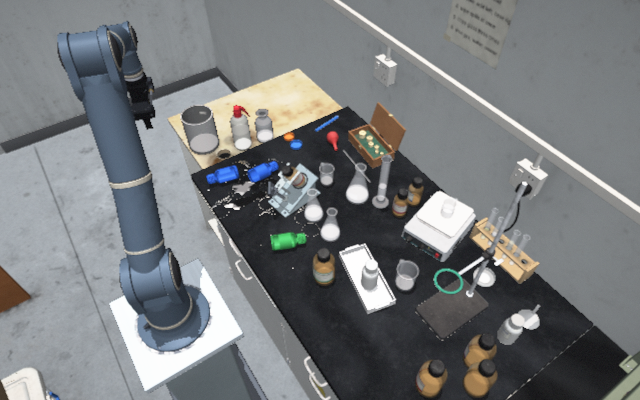

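View pics/side0.png

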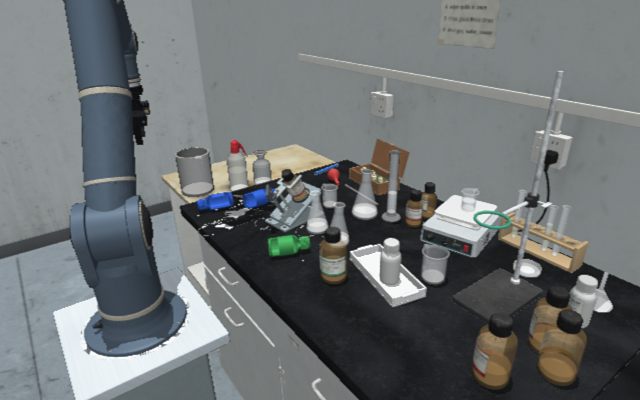

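View pics/wrist0.png

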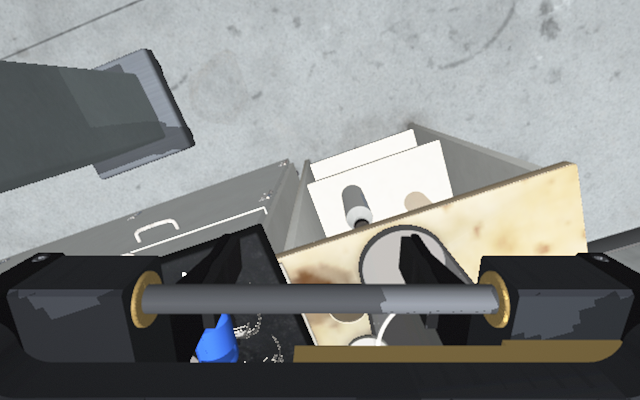

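Run:
```python
from workcell import ctrl
import numpy as np
np.set_printoptions(precision=4,suppress=True)
for n in "clamp pocket nut_grip fork_slot sample_bottle tray white_bottle flask_side flask_mid flask_far beaker_rear beaker_tray amber_near".split():
    for c in("scene","side"):
        print(n,c,[(np.round(r["at"],4).tolist(),round(r["confidence"],2)) for r in ctrl.spot_point(c,n)][:4])
```

```text
clamp scene [([0.5521, 0.2017, 0.0026], 0.62)]
clamp side [([0.5467, 0.2027, -0.0013], 0.91)]
pocket scene [([0.5791, 0.2051, 0.0711], 0.91), ([0.4532, -0.1386, -0.0021], 0.36)]
pocket side [([0.5784, 0.2079, 0.0726], 0.66)]
nut_grip scene [([0.4499, 0.1856, 0.1228], 0.52)]
nut_grip side [([0.4549, 0.1867, 0.127], 0.42)]
fork_slot scene [([0.5406, 0.2007, 0.1439], 0.73)]
fork_slot side [([0.5404, 0.2001, 0.1431], 0.82)]
sample_bottle scene [([0.3704, 0.0546, 0.03], 0.89), ([0.4343, 0.4188, 0.0243], 0.85), ([0.4585, 0.3612, 0.0229], 0.77), ([0.578, 0.2043, 0.0674], 0.51)]
sample_bottle side [([0.5763, 0.2046, 0.0691], 0.83), ([0.4289, 0.4152, 0.0241], 0.76), ([0.4615, 0.3617, 0.0253], 0.75), ([0.3741, 0.0545, 0.0265], 0.68)]
tray scene [([0.5598, -0.2129, -0.0004], 0.93)]
tray side [([0.5609, -0.2174, -0.0013], 0.98)]
white_bottle scene []
white_bottle side [([0.5566, -0.2384, 0.0052], 0.72)]
flask_side scene [([0.5657, 0.0937, 0.001], 0.75)]
flask_side side [([0.5624, 0.0936, -0.0016], 0.76)]
flask_mid scene [([0.5692, -0.0077, -0.0008], 0.64)]
flask_mid side [([0.5732, 0.2041, 0.0722], 0.21)]
flask_far scene [([0.7469, 0.0814, 0.0002], 0.75)]
flask_far side [([0.7496, 0.0796, -0.0004], 0.62)]
beaker_rear scene [([0.6928, 0.2046, 0.0042], 0.67)]
beaker_rear side [([0.6943, 0.2017, -0.0013], 0.63), ([0.5645, -0.0073, -0.0009], 0.16)]
beaker_tray scene [([0.6517, -0.2975, 0.0028], 0.72)]
beaker_tray side [([0.6555, -0.2949, 0.0018], 0.79)]
amber_near scene [([0.4546, -0.1364, -0.0016], 0.57), ([0.5696, -0.0071, -0.0031], 0.2)]
amber_near side []
```

```bash
cat > h.py <<'E'
from workcell import ctrl
import cv2,numpy as np
np.set_printoptions(precision=4,suppress=True)
def proj(k,P):
    P=np.atleast_2d(P); c=(k["camera_from_world"]@np.c_[P,np.ones(len(P))].T).T
    return np.c_[k["cx"]+k["fx"]*c[:,0]/-c[:,2], k["cy"]-k["fy"]*c[:,1]/-c[:,2]]
def cloud(k,d):
    v,u=np.mgrid[0:400,0:640]; x=(u-k["cx"])/k["fx"]*d; y=-(v-k["cy"])/k["fy"]*d
    c=np.stack([x,y,-d,np.ones_like(d)],-1); W=c@np.linalg.inv(k["camera_from_world"]).T
    W=W[...,:3]; W[d<=0]=np.nan; return W
E
python3 - <<'E'
from h import *
a=cv2.imread("pics/scene0.png"); b=cv2.imread("pics/side0.png")
A=cv2.resize(a[150:250,245:345],None,fx=4,fy=4,interpolation=cv2.INTER_CUBIC)
B=cv2.resize(b[155:255,240:340],None,fx=4,fy=4,interpolation=cv2.INTER_CUBIC)
cv2.imwrite("pics/crop1.png",np.hstack([A,B]))
W=cloud(ctrl.get_calibration("scene"),np.load("pics/scene0.npy"))
# tray rim: z~0.026
m=(abs(W[...,2]-0.026)<0.004)&(W[...,0]>.45)&(W[...,0]<.7)&(W[...,1]<-.08)&(W[...,1]>-.36)&(a.min(2)>150)
print(m.sum(), W[m].mean(0), cv2.minAreaRect(W[m][:,:2].astype(np.float32)))
m=(abs(W[...,2]-0.005)<0.003)&(W[...,0]>.45)&(W[...,0]<.7)&(W[...,1]<-.08)&(W[...,1]>-.36)&(a.min(2)>150)
print(m.sum(), cv2.minAreaRect(W[m][:,:2].astype(np.float32)))
m=(W[...,2]>0.05)&(W[...,0]>.5)&(W[...,0]<.62)&(W[...,1]<-.12)&(W[...,1]>-.33)
print("wb",m.sum(),W[m].mean(0),W[m].max(0),W[m].min(0))
E
```

```text
238 [ 0.5619 -0.2362  0.0252] ((0.5847773551940918, -0.2240302711725235), (0.2333189994096756, 0.1664465218782425), 82.97273254394531)
716 ((0.6023057699203491, -0.2314918339252472), (0.2256484478712082, 0.17171287536621094), 75.84711456298828)
wb 346 [ 0.5491 -0.2493  0.0901] [ 0.6199 -0.2137  0.1211] [ 0.5259 -0.3123  0.0501]
```

View pics/crop1.png

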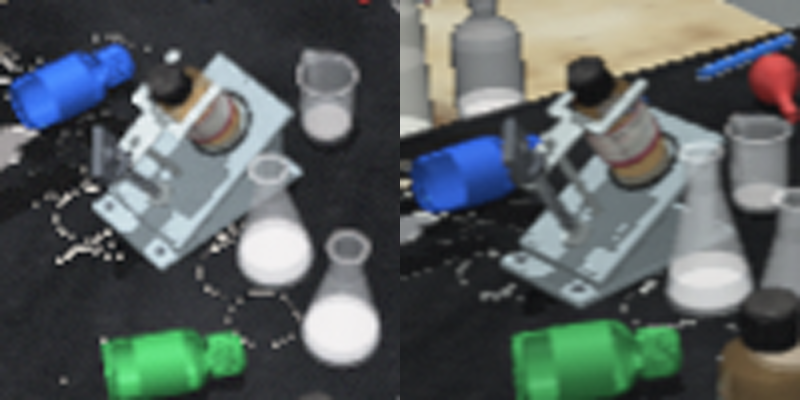

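```bash
cat >> h.py <<'E'
from scipy.spatial.transform import Rotation as R
def frame(yaw):
    y=np.radians(yaw); X=np.array([np.cos(y),np.sin(y),0]); Y=np.array([-np.sin(y),np.cos(y),0]); Z=np.array([0,0,1.])
    return X,Y,-.5*X+.866*Z,.866*X+.5*Z   # X,Y,N,U
def delta(p,Rt):
    s=ctrl.observe(); R0=s["tool_rot"]; 
    print("t",s["time_s"],"pos",s["ee_pos"],"q",s["q"],"w",s["gripper_width"],"F",s["force"])
    dp=R0.T@(p-s["ee_pos"])*1000; rv=R.from_matrix(R0.T@Rt).as_rotvec(degrees=True)
    print("shift",dp.round(1),"turn",rv.round(2)); return dp,rv
def toolrot(z,y):
    z=z/np.linalg.norm(z); y=y-z*(y@z); y/=np.linalg.norm(y); return np.c_[np.cross(y,z),y,z]
def rep():
    s=ctrl.observe(); print("t",s["time_s"],"pos",s["ee_pos"],"q",s["q"],"w",s["gripper_width"],"F",s["force"],"M",s["moment"])
    return s
E
python3 - <<'E'
from h import *
k=ctrl.get_calibration("wrist"); s=ctrl.observe()
C=np.linalg.inv(k["camera_from_world"]); R0=s["tool_rot"]
print("cam in tool",R0.T@(C[:3,3]-s["ee_pos"]),"axes",R0.T@C[:3,:3])
for c in("scene","side"):
    W=cloud(ctrl.get_calibration(c),np.load(f"pics/{c}0.npy"))
    # platform plane fit by RANSAC near pocket
    best=None
    P=W.reshape(-1,3); P=P[np.isfinite(P).all(1)]
    P=P[(abs(P[:,0]-.54)<.1)&(abs(P[:,1]-.2)<.07)&(P[:,2]>.012)&(P[:,2]<.11)]
    rng=np.random.default_rng(0)
    for i in range(2000):
        a=P[rng.choice(len(P),3,False)]; n=np.cross(a[1]-a[0],a[2]-a[0]); l=np.linalg.norm(n)
        if l<1e-6: continue
        n/=l; n*=np.sign(n[2])
        if abs(n[2]-.866)>.03: continue
        m=abs((P-a[0])@n)<.0025
        if best is None or m.sum()>best[0]: best=(m.sum(),m)
    m=best[1]; Q=P[m]; c0=Q.mean(0); n=np.linalg.svd(Q-c0)[2][2]; n*=np.sign(n[2])
    print(c,best[0],len(P),c0,n,"yaw",np.degrees(np.arctan2(-n[1],-n[0])))
    print(" pocket height off plane",(np.array([.5788,.2065,.0718])-c0)@n)
    X,Y,N,U=frame(9); 
    for lab,A in(("U",U),("Y",Y)):
        t=np.sort(Q@A); print(lab,np.percentile(t,[0,1,2,5,95,98,99,100]),"pocket",np.array([.5788,.2065,.0718])@A)
# tray depth
for c in("scene","side"):
    W=cloud(ctrl.get_calibration(c),np.load(f"pics/{c}0.npy")); im=cv2.imread(f"pics/{c}0.png")
    hsv=cv2.cvtColor(im,cv2.COLOR_BGR2HSV)
    m=(W[...,2]>-.005)&(W[...,2]<.032)&(abs(W[...,0]-.56)<.12)&(abs(W[...,1]+.215)<.16)&(im.min(2)>130)
    n,l,st,_=cv2.connectedComponentsWithStats(m.astype(np.uint8)); i=1+np.argmax(st[1:,4])
    Q=W[l==i]; print(c,st[i],cv2.minAreaRect(Q[:,:2].astype(np.float32)))
E
```

```text
cam in tool [ 0.0842 -0.0009 -0.1381] axes [[-0.0003  0.9531  0.3027]
 [ 1.      0.0003  0.0002]
 [ 0.0001  0.3027 -0.9531]]
scene 403 934 [0.5505 0.1869 0.054 ] [-0.5016 -0.0402  0.8642] yaw 4.584512131454966
 pocket height off plane 0.0003786184752963019
U [0.4365 0.4444 0.4472 0.4522 0.601  0.6044 0.6051 0.6057] pocket 0.5589447129392587
Y [0.0586 0.0604 0.061  0.063  0.1488 0.1535 0.1556 0.1599] pocket 0.11341337396761032
side 514 1058 [0.5381 0.1883 0.0483] [-0.4987 -0.0878  0.8623] yaw 9.981729756269676
 pocket height off plane -0.0016432628957672407
U [0.4355 0.4473 0.4485 0.4522 0.5984 0.6027 0.6042 0.6062] pocket 0.5589447129392587
Y [0.0579 0.0612 0.0616 0.0634 0.1532 0.1573 0.1591 0.1618] pocket 0.11341337396761032
scene [ 339  243   57   71 1655] ((0.565560519695282, -0.2117912471294403), (0.2545028328895569, 0.10820411890745163), 77.3318862915039)
side [ 350  244   77   63 1612] ((0.5738338232040405, -0.20376275479793549), (0.27384158968925476, 0.12029732018709183), 77.41136169433594)
```

Run:
```python
from h import *
X,Y,N,U=frame(9); nut=np.array([.4535,.1866,.1235])
for h in(.15,.1): delta(nut+h*N,toolrot(-N,U))
```

```text
t 1.45 pos [0.2256 0.6362 0.2476] q [-72.1288  26.8479  -2.7822  87.8054   1.3837  65.375   -4.7148] w 1.0030341255551143 F [ 0.1741  0.2793 -0.0043]
shift [-299.2 -383.4   -5.8] turn [-27.04 -16.08  60.01]
t 1.45 pos [0.2256 0.6362 0.2476] q [-72.1288  26.8479  -2.7822  87.8054   1.3837  65.375   -4.7148] w 1.0030341255551143 F [ 0.1741  0.2793 -0.0043]
shift [-321.1 -371.5   37.5] turn [-27.04 -16.08  60.01]
```

```bash
python3 -m jog '[[[-37,-48,-1],[-3,-2,7],-1],[[-75,-96,-10],[-7,-4,15],-1],[[-112,-144,-15],[-10,-6,23],-1],[[-150,-192,-15],[-13,-8,30],-1],[[-187,-240,-12],[-17,-10,38],-1],[[-224,-288,-10],[-20,-12,45],-1],[[-261,-336,-8],[-23,-14,53],-1],[[-299,-383,-6],[-27,-16,60],-1]]'
python3 - <<'E'
from h import *
X,Y,N,U=frame(9); nut=np.array([.4535,.1866,.1235])
for h in(.15,.1): delta(nut+h*N,toolrot(-N,U))
E
```

```text
time_s: 2.25
ee_pos: [0.3521, 0.2557, 0.2567]
tool_rot: [[-0.152, 0.855, 0.495], [0.988, 0.13, 0.08], [0.004, 0.502, -0.865]]
force: [1.3, 0.1, 0.7]
gripper_width: 1.001
t 2.25 pos [0.3521 0.2557 0.2567] q [-68.8774  -7.4877  11.8797 134.1344  39.3265  38.6326 -76.2738] w 1.0010322130184308 F [1.3236 0.0875 0.7286]
shift [-84.1  11.2  10. ] turn [ 0.12 -0.08 -0.34]
t 2.25 pos [0.3521 0.2557 0.2567] q [-68.8774  -7.4877  11.8797 134.1344  39.3265  38.6326 -76.2738] w 1.0010322130184308 F [1.3236 0.0875 0.7286]
shift [-84.1  11.1  60. ] turn [ 0.12 -0.08 -0.34]
```

```bash
python3 -m jog '[[[-30,4,10],[0,0,0],-1],[[-60,8,25],[0,0,0],-1],[[-84,11,40],[0,0,0],-1],[[-84,11,55],[0,0,0],-1],[[-84,11,60],[0,0,0],-1]]'
python3 - <<'E'
from h import *
X,Y,N,U=frame(9); nut=np.array([.4535,.1866,.1235])
delta(nut+.1*N,toolrot(-N,U))
p,d=ctrl.read_camera("wrist"); cv2.imwrite("pics/w1.png",p); np.save("pics/w1.npy",d)
for n in("nut_grip","pocket","fork_slot","sample_bottle"): print(n,[(r["at"],r["confidence"]) for r in ctrl.spot_point("wrist",n)])
E
```

```text
time_s: 2.75
ee_pos: [0.4043, 0.1779, 0.2094]
tool_rot: [[-0.15, 0.856, 0.495], [0.989, 0.128, 0.078], [0.004, 0.501, -0.865]]
force: [-0.2, -0.1, -0.4]
gripper_width: 1.003
t 2.75 pos [0.4043 0.1779 0.2094] q [-61.421   -4.4979  21.8841 139.1416  42.8818  24.3265 -66.9955] w 1.0029645279403379 F [-0.2384 -0.1133 -0.3746]
shift [ 0.9  0.3 -0.6] turn [ 0.08  0.   -0.44]
nut_grip [([0.4575, 0.185, 0.1228], 0.65)]
pocket [([0.5688, -0.0065, -0.0012], 0.67)]
fork_slot [([0.742, 0.0809, -0.0029], 0.42)]
sample_bottle [([0.5796, 0.2104, 0.0729], 0.77)]
```

View pics/w1.png

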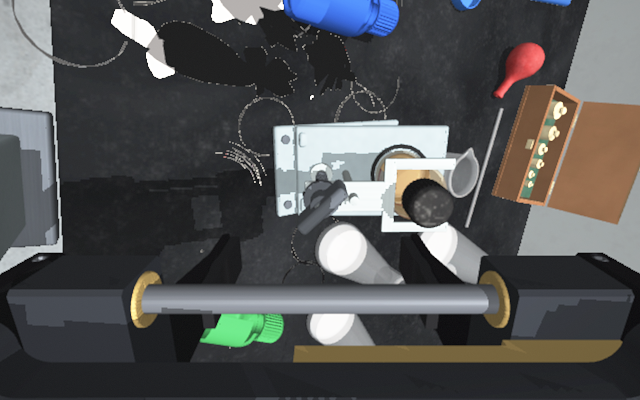

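Run:
```python
from h import *
k=ctrl.get_calibration("wrist"); W=cloud(k,np.load("pics/w1.npy"))
X,Y,N,U=frame(9); pk=np.array([.5788,.2065,.0718])
D=W-pk; h=D@N; u=D@U; y=D@Y
sl=np.s_[170:245,290:360]
m=np.zeros(h.shape,bool); m[sl]=True
for lo,hi in((.112,.128),(.118,.126),(.095,.128)):
    mm=m&(h>lo)&(h<hi)&(abs(u+.084)<.035)
    Q=np.c_[u[mm],y[mm]].astype(np.float32)*1000; 
    print(lo,mm.sum(),Q.mean(0),h[mm].max(),cv2.minAreaRect(Q))
    c=np.cov(Q.T); w,v=np.linalg.eigh(c); print(" pca",np.degrees(np.arctan2(v[1,1],v[0,1])),np.sqrt(w))
# platform plane & cap
mm=(abs(h)<.006)&(abs(y)<.055)&(u>-.13)&(u<.05); Q=W[mm]; 
for _ in range(5):
    c0=Q.mean(0); n=np.linalg.svd(Q-c0)[2][2]; n*=np.sign(n[2]); Q=Q[abs((Q-c0)@n)<.002]
print("plane",len(Q),n,"yaw",np.degrees(np.arctan2(-n[1],-n[0])),"h at pk",(pk-c0)@n)
Q2=np.c_[u[mm],y[mm]]*1000; print("ext",np.percentile(Q2,[1,99],axis=0))
print("rect of platform", cv2.minAreaRect(Q2.astype(np.float32)))
mm=(h>.108)&(h<.121)&(abs(u)<.03)&(abs(y)<.03); Q=np.c_[u[mm],y[mm]]*1000; print("cap",mm.sum(),cv2.minEnclosingCircle(Q.astype(np.float32)),np.percentile(h[mm],[50,95]))
im=cv2.imread("pics/w1.png"); cv2.imwrite("pics/w1c.png",cv2.resize(im[110:250,260:480],None,fx=3.6,fy=3.6,interpolation=cv2.INTER_CUBIC))
```

```text
0.112 1060 [-82.9072   3.6332] 0.12617178035019078 ((-82.74738311767578, 1.9070816040039062), (44.9959716796875, 17.851173400878906), 55.246578216552734)
 pca -136.5916989977487 [ 3.328  12.5918]
0.118 870 [-82.6363   3.0494] 0.12594716007160814 ((-82.89955139160156, 2.103595733642578), (45.3253288269043, 11.139410018920898), 43.68446350097656)
 pca -136.58858717589 [ 2.9014 12.838 ]
0.095 1491 [-81.9585   4.6375] 0.12617178035019078 ((-80.2069320678711, 4.029060363769531), (49.93487548828125, 27.420040130615234), 19.310529708862305)
 pca -144.73685435809676 [ 5.7166 12.8608]
plane 6321 [-0.4971 -0.0789  0.8641] yaw 9.012888268967236 h at pk -0.002219695453279723
ext [[-129.0644  -45.7419]
 [  46.6332   51.12  ]]
rect of platform ((-40.192867279052734, 0.0605621337890625), (105.8976821899414, 179.6605224609375), 89.85702514648438)
cap 1609 ((-1.0771842002868652, 1.2774912118911743), 17.508630752563477) [0.1174 0.1189]
```

View pics/w1c.png

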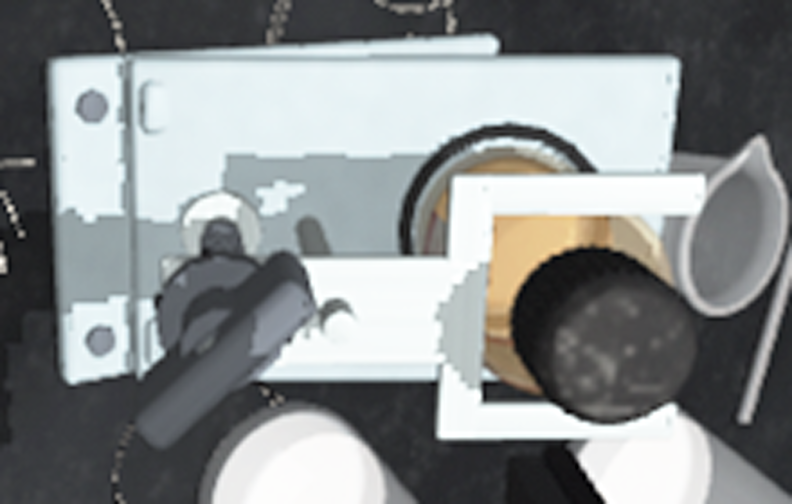

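```bash
cat >> h.py <<'E'
X,Y,N,U=frame(9.0)
PK=np.array([.5788,.2065,.0718])+.002*N+.0016*Y
def nutpose(a,h,ang0=43.7,turn=0,u=-.083,y=.0005):  # h above platform of TCP, y jaw at ang0-90-turn
    t=np.radians(ang0-90-turn); return PK+u*U+y*Y+h*N, toolrot(-N,U*np.cos(t)+Y*np.sin(t))
E
python3 - <<'E'
from h import *
delta(*nutpose(0,.155))
E
```

```text
t 3.0 pos [0.4039 0.1797 0.2105] q [-61.5372  -4.5906  21.7518 139.0637  42.8442  24.4175 -66.9656] w 0.9979988256517174 F [ 0.2085 -0.7021 -0.882 ]
shift [ 1.1  0.7 51.6] turn [ 0.09 -0.19 46.02]
```

```bash
python3 -m jog '[[[0,0,10],[0,0,8],-0.2],[[1,1,20],[0,0,16],-0.2],[[1,1,30],[0,0,24],-0.2],[[1,1,40],[0,0,32],-0.2],[[1,1,46],[0,0,40],-0.2],[[1,1,52],[0,0,46],-0.2],[[1,1,52],[0,0,46],-0.2]]'
python3 - <<'E'
from h import *
delta(*nutpose(0,.122))
p,d=ctrl.read_camera("wrist"); cv2.imwrite("pics/w2.png",p); np.save("pics/w2.npy",d)
k=ctrl.get_calibration("wrist"); W=cloud(k,d)
D=W-PK; h=D@N; u=D@U; y=D@Y
m=(h>.116)&(h<.126)&(abs(u+.084)<.03)&(abs(y)<.03)
Q=np.c_[u[m],y[m]].astype(np.float32)*1000
print(m.sum(),np.percentile(h[m],[50,90]) if m.any() else 0,cv2.minAreaRect(Q))
w,v=np.linalg.eigh(np.cov(Q.T)); print(" pca",np.degrees(np.arctan2(v[1,1],v[0,1])))
E
```

```text
time_s: 3.7
ee_pos: [0.4305, 0.1856, 0.1661]
tool_rot: [[0.507, 0.705, 0.496], [0.781, -0.619, 0.081], [0.364, 0.346, -0.865]]
force: [-0.6, 0.0, -0.1]
gripper_width: 0.607
t 3.7 pos [0.4305 0.1856 0.1661] q [ -58.6292    4.3198   23.1872  139.3791   51.1257   14.6    -120.5193] w 0.6070836157055658 F [-0.5821  0.0159 -0.0575]
shift [-0.7  0.  32.5] turn [ 0.01 -0.21  0.09]
1211 [0.1215 0.1225] ((-82.67324829101562, -1.6494827270507812), (45.3338623046875, 11.257292747497559), 43.85283660888672)
 pca -136.40173853726714
```

View pics/w2.png

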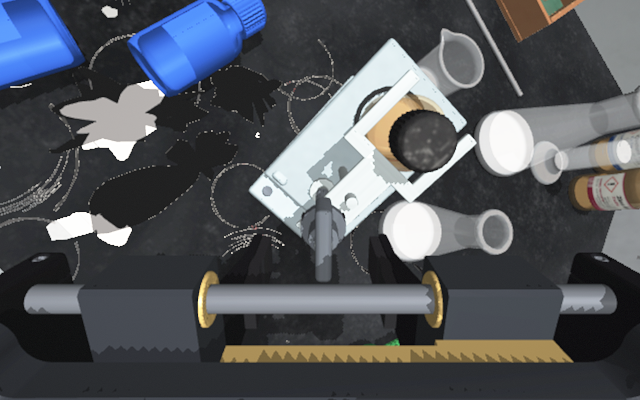

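```bash
python3 -m jog '[[[0,0,0],[0,0,-8],-0.2],[[0,0,0],[0,0,-16],-0.2],[[0,0,0],[0,0,-24],-0.2],[[0,0,0],[0,0,-32],-0.2],[[0,0,0],[0,0,-40],-0.2],[[0,0,0],[0,0,-48],-0.2],[[0,0,0],[0,0,-56],-0.2],[[0,0,0],[0,0,-64],-0.2]]'; python3 -c "
from h import *
rep()"
```

```text
time_s: 4.55
ee_pos: [0.4303, 0.1861, 0.167]
tool_rot: [[-0.419, 0.76, 0.497], [0.894, 0.44, 0.083], [-0.156, 0.479, -0.864]]
force: [0.1, 0.7, -0.2]
gripper_width: 0.599
t 4.55 pos [0.4303 0.1861 0.167 ] q [-52.6115   4.2542  16.6643 139.0882  52.2054  15.1558 -57.1398] w 0.5994046371108698 F [ 0.0644  0.7064 -0.2083] M [-0.1914  0.6042 -0.0225]
```

```bash
python3 -m jog '[[[0,0,0],[0,0,-8],-0.2],[[0,0,0],[0,0,-16],-0.2],[[0,0,0],[0,0,-24],-0.2],[[0,0,0],[0,0,-32],-0.2],[[0,0,0],[0,0,-40],-0.2],[[0,0,0],[0,0,-48],-0.2],[[0,0,0],[0,0,-56],-0.2],[[0,0,0],[0,0,-64],-0.2]]'; python3 -c "
from h import *
rep();delta(*nutpose(0,.155,turn=180,y=-.001))"
```

```text
time_s: 5.35
ee_pos: [0.4303, 0.1866, 0.1677]
tool_rot: [[-0.866, -0.052, 0.498], [-0.012, 0.996, 0.084], [-0.5, 0.067, -0.863]]
force: [-0.1, 0.5, -0.7]
gripper_width: 0.601
t 5.35 pos [0.4303 0.1866 0.1677] q [-47.1751   4.2772  10.8198 138.8074  53.1227  15.637    6.3455] w 0.6012103403491947 F [-0.1429  0.4955 -0.69  ] M [-0.0552  0.6203  0.0282]
t 5.35 pos [0.4303 0.1866 0.1677] q [-47.1751   4.2772  10.8198 138.8074  53.1227  15.637    6.3455] w 0.6012103403491947 F [-0.1429  0.4955 -0.69  ]
shift [ 0.9 -3.1  1. ] turn [  0.18   0.38 -50.82]
```

```bash
python3 -m jog '[[[0,-1,0],[0,0,-8],-0.2],[[0,-2,0],[0,0,-16],-0.2],[[1,-3,0],[0,0,-24],-0.2],[[1,-3,0],[0,0,-32],-0.2],[[1,-3,0],[0,0,-40],-0.2],[[1,-3,0],[0,0,-48],-0.2],[[1,-3,1],[0.2,0.4,-51],-0.2],[[1,-3,1],[0.2,0.4,-51],-0.2]]'; python3 -c "
from h import *
rep();delta(*nutpose(0,.120,turn=180,y=-.001))
p,d=ctrl.read_camera('wrist'); cv2.imwrite('pics/w3.png',p)
k=ctrl.get_calibration('wrist'); W=cloud(k,d)
D=W-PK; h=D@N; u=D@U; y=D@Y
m=(h>.116)&(h<.126)&(abs(u+.084)<.03)&(abs(y)<.03)
Q=np.c_[u[m],y[m]].astype(np.float32)*1000
print(m.sum(),np.percentile(h[m],[50,90]) if m.any() else 0,cv2.minAreaRect(Q))
"
```

```text
time_s: 6.15
ee_pos: [0.4302, 0.1843, 0.1669]
tool_rot: [[-0.506, -0.706, 0.495], [-0.783, 0.617, 0.079], [-0.361, -0.348, -0.865]]
force: [-0.2, -0.0, -0.4]
gripper_width: 0.596
t 6.15 pos [0.4302 0.1843 0.1669] q [-42.7671   4.4392   6.3804 138.5967  53.2152  16.1398  57.4894] w 0.5955728782166396 F [-0.1678 -0.0076 -0.3773] M [-0.004   0.6205 -0.0014]
t 6.15 pos [0.4302 0.1843 0.1669] q [-42.7671   4.4392   6.3804 138.5967  53.2152  16.1398  57.4894] w 0.5955728782166396 F [-0.1678 -0.0076 -0.3773]
shift [ 0.8 -0.2 35.5] turn [-0.02  0.07  0.29]
1230 [0.1211 0.1221] ((-83.37291717529297, -3.900362014770508), (45.493812561035156, 10.604506492614746), 44.17884826660156)
```

View pics/w3.png

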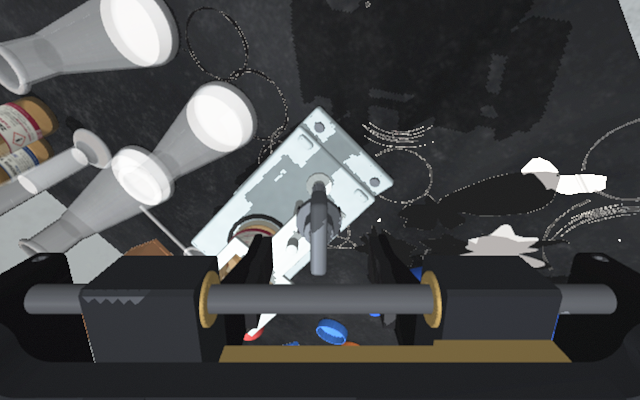

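```bash
python3 -m jog '[[[1,-1,8],[0,0,0],-0.2],[[1.4,-1,16],[0,0,0],-0.2],[[1.4,-1,24],[0,0,0],-0.2],[[1.4,-1,30],[0,0,0],-0.2],[[1.4,-1,35],[0,0,0],-0.2],[[1.4,-1,35.5],[0,0,0],-0.2]]'; python3 -c "
from h import *
rep();delta(*nutpose(0,.120,turn=180,y=-.0019))
p,d=ctrl.read_camera('wrist'); cv2.imwrite('pics/w4.png',p)
p,d=ctrl.read_camera('side'); cv2.imwrite('pics/s4.png',cv2.resize(p[140:260,230:350],None,fx=5,fy=5))
"
```

```text
time_s: 6.8
ee_pos: [0.4477, 0.1854, 0.1358]
tool_rot: [[-0.507, -0.706, 0.494], [-0.783, 0.617, 0.079], [-0.361, -0.347, -0.866]]
force: [-0.4, -0.3, 0.1]
gripper_width: 0.602
t 6.8 pos [0.4477 0.1854 0.1358] q [-38.9187   9.9577   4.2381 138.4135  70.8116  12.5937  40.549 ] w 0.6015164818867176 F [-0.3948 -0.2542  0.1279] M [-0.0292  0.6482 -0.0221]
t 6.8 pos [0.4477 0.1854 0.1358] q [-38.9187   9.9577   4.2381 138.4135  70.8116  12.5937  40.549 ] w 0.6015164818867176 F [-0.3948 -0.2542  0.1279]
shift [-0.1  0.  -0.2] turn [-0.01  0.05  0.22]
```

View pics/w4.png

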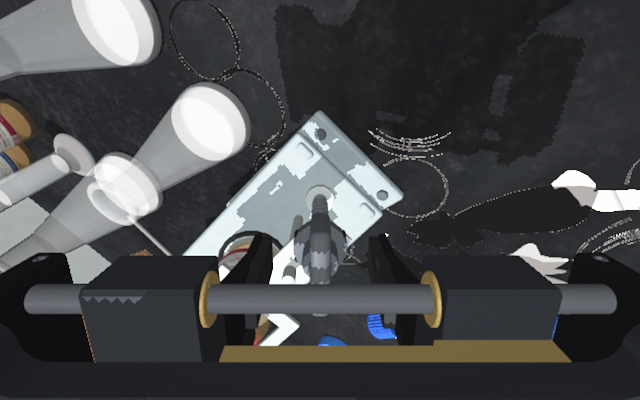

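View pics/s4.png

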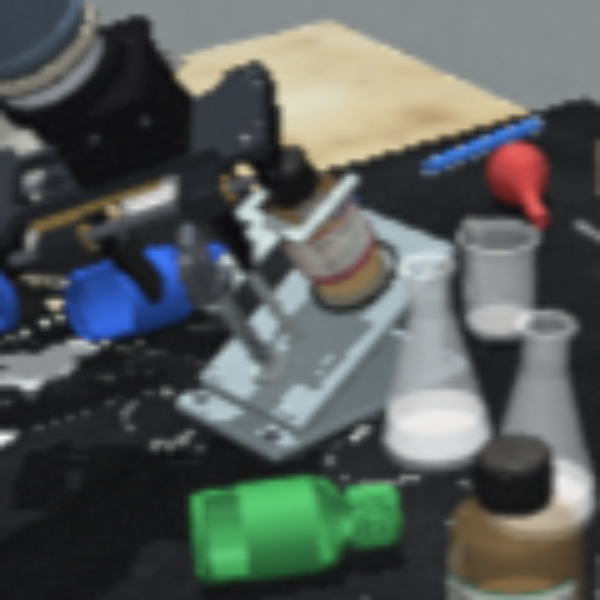

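```bash
python3 -m jog '[[[0,0,0],[0,0,0],0.4],[[0,0,0],[0,0,0],1],[[0,0,0],[0,0,0],1],[[0,0,0],[0,0,0],1],[[0,0,0],[0,0,0],1]]'; python3 -c "
from h import *
rep();delta(*nutpose(0,.120,turn=180,y=-.0019))
"
```

```text
time_s: 7.4
ee_pos: [0.4476, 0.1853, 0.1362]
tool_rot: [[-0.507, -0.706, 0.495], [-0.782, 0.618, 0.079], [-0.361, -0.347, -0.865]]
force: [0.4, -0.3, -0.2]
gripper_width: 0.231
t 7.4 pos [0.4476 0.1853 0.1362] q [-38.9659   9.8978   4.2894 138.422   70.7301  12.6035  40.6183] w 0.23063095251237223 F [ 0.4209 -0.3078 -0.2259] M [ 0.0275  0.6554 -0.0108]
t 7.4 pos [0.4476 0.1853 0.1362] q [-38.9659   9.8978   4.2894 138.422   70.7301  12.6035  40.6183] w 0.23063095251237223 F [ 0.4209 -0.3078 -0.2259]
shift [-0.   0.2  0.2] turn [-0.03  0.08  0.2 ]
```

Width 0.231 × 87 = 20 mm; the fingers may still be closing.

```bash
python3 -m jog '[[[0,0,0],[0,0,0],1],[[0,0,0],[0,0,0],1],[[0,0,0],[0,0,0],1]]'
```

```text
time_s: 7.7
ee_pos: [0.4476, 0.1853, 0.1362]
tool_rot: [[-0.507, -0.706, 0.495], [-0.782, 0.618, 0.079], [-0.361, -0.347, -0.865]]
force: [-0.8, -0.3, 0.1]
gripper_width: 0.111
```

```bash
python3 -m jog '[[[0,0,-0.2],[0,0,4],1],[[0,0,-0.5],[0,0,8],1],[[0,0,-0.75],[0,0,12],1],[[0,0,-1],[0,0,16],1]]'; python3 -c "
from h import *
s=rep();print(s['tool_rot'].T@s['moment'])
"
```

```text
time_s: 8.1
ee_pos: [0.4471, 0.1852, 0.137]
tool_rot: [[-0.683, -0.537, 0.495], [-0.58, 0.811, 0.079], [-0.444, -0.233, -0.865]]
force: [0.5, 0.4, 0.5]
gripper_width: 0.117
t 8.1 pos [0.4471 0.1852 0.137 ] q [-39.5524   9.7371   4.8874 138.4611  70.017   12.5734  25.1657] w 0.11699419609347411 F [0.4743 0.3616 0.49  ] M [-0.072   0.601   0.0492]
[-0.3211  0.5145 -0.0308]
```

```bash
python3 -m jog '[[[0,0,-0.5],[0,0,8],1],[[0,0,-1],[0,0,16],1],[[0,0,-1.5],[0,0,24],1],[[0,0,-2],[0,0,32],1],[[0,0,-2.45],[0,0,40],1],[[0,0,-2.9],[0,0,48],1],[[0,0,-3.4],[0,0,56],1],[[0,0,-3.4],[0,0,56],1]]'; python3 -c "
from h import *
s=rep();print(s['tool_rot'].T@s['moment']);t=s['tool_rot'];print(np.degrees(np.arctan2(t[:,1]@Y,t[:,1]@U)), (s['ee_pos']-PK)@np.c_[U,Y,N])
p,d=ctrl.read_camera('wrist'); cv2.imwrite('pics/w5.png',p)
"
```

```text
time_s: 8.9
ee_pos: [0.4455, 0.185, 0.14]
tool_rot: [[-0.827, 0.266, 0.495], [0.348, 0.934, 0.079], [-0.441, 0.237, -0.865]]
force: [-0.1, 0.2, -0.4]
gripper_width: 0.111
t 8.9 pos [0.4455 0.185  0.14  ] q [-41.7731   9.1794   7.1627 138.5995  67.5318  12.4734 -28.4198] w 0.11103933431516931 F [-0.1145  0.1842 -0.4051] M [-0.0635  0.5761 -0.0826]
[0.2894 0.5017 0.0855]
61.77174548057614 [-0.0829 -0.002   0.1246]
```

View pics/w5.png

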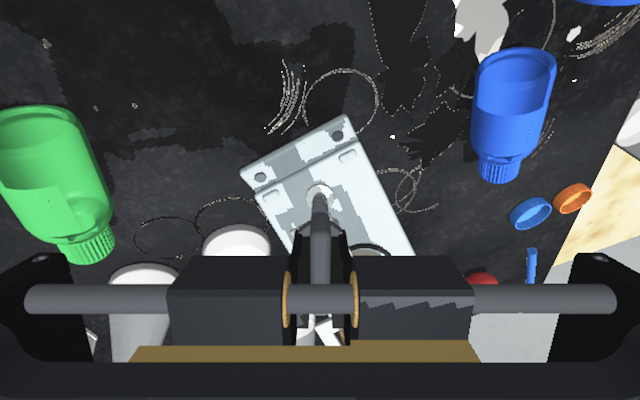

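```bash
python3 -m jog '[[[0,0,-0.5],[0,0,8],1],[[0,0,-1],[0,0,16],1],[[0,0,-1.5],[0,0,24],1],[[0,0,-2],[0,0,32],1],[[0,0,-2.45],[0,0,40],1],[[0,0,-2.9],[0,0,48],1],[[0,0,-3.4],[0,0,56],1],[[0,0,-3.4],[0,0,56],1]]'; python3 -c "
from h import *
s=rep();print(s['tool_rot'].T@s['moment']);t=s['tool_rot'];print(np.degrees(np.arctan2(t[:,1]@Y,t[:,1]@U)), (s['ee_pos']-PK)@np.c_[U,Y,N])
"
```

```text
time_s: 9.75
ee_pos: [0.4438, 0.1847, 0.143]
tool_rot: [[-0.246, 0.833, 0.495], [0.968, 0.239, 0.079], [-0.052, 0.498, -0.865]]
force: [-0.2, 0.4, -0.4]
gripper_width: 0.113
t 9.75 pos [0.4438 0.1847 0.143 ] q [-44.23     8.6266   9.686  138.7477  65.0102  12.3982 -81.6841] w 0.11260096103144732 F [-0.2321  0.4001 -0.3967] M [-0.2177  0.5924 -0.0981]
[ 0.632  -0.0889  0.0239]
6.05026457528075 [-0.0829 -0.002   0.128 ]
```

```bash
python3 -m jog '[[[0,0,-0.15],[0,0,2.5],1],[[0,0,-0.3],[0,0,5],1],[[0,0,-0.45],[0,0,7.5],1],[[0,0,-0.55],[0,0,9],1]]'; python3 -c "
from h import *
s=rep();print(s['tool_rot'].T@s['moment']);t=s['tool_rot'];print(np.degrees(np.arctan2(t[:,1]@Y,t[:,1]@U)), (s['ee_pos']-PK)@np.c_[U,Y,N])
"
```

```text
time_s: 10.15
ee_pos: [0.4435, 0.1847, 0.1434]
tool_rot: [[-0.115, 0.861, 0.495], [0.993, 0.088, 0.079], [0.025, 0.501, -0.865]]
force: [-0.1, -0.1, 1.1]
gripper_width: 0.109
t 10.15 pos [0.4435 0.1847 0.1434] q [-44.677    8.5451  10.1445 138.7716  64.6106  12.3853 -90.1048] w 0.10871369870416271 F [-0.118  -0.0796  1.1239] M [-0.2833  0.611   0.0506]
[ 0.6407 -0.1651 -0.1358]
-2.7575504768552648 [-0.0829 -0.002   0.1285]
```

```bash
python3 -m jog '[[[0,0,-0.1],[0,0,1.5],1],[[0,0,-0.2],[0,0,3],1],[[0,0,-0.2],[0,0,4],1],[[0,0,-0.2],[0,0,4],1]]'; python3 -c "
from h import *
s=rep();print(s['tool_rot'].T@s['moment']);t=s['tool_rot'];print(np.degrees(np.arctan2(t[:,1]@Y,t[:,1]@U)), (s['ee_pos']-PK)@np.c_[U,Y,N])
"
```

```text
time_s: 10.55
ee_pos: [0.4434, 0.1847, 0.1436]
tool_rot: [[-0.055, 0.867, 0.495], [0.997, 0.018, 0.079], [0.059, 0.498, -0.865]]
force: [-0.4, -0.2, 1.3]
gripper_width: 0.118
t 10.55 pos [0.4434 0.1847 0.1436] q [-44.8655   8.5056  10.341  138.7831  64.4459  12.3803 -93.9382] w 0.11797212666926446 F [-0.4324 -0.1514  1.3342] M [-0.2721  0.6048  0.0251]
[ 0.6193 -0.2124 -0.1087]
-6.75434969763951 [-0.0828 -0.002   0.1288]
```

```bash
python3 -m jog '[[[0,0,-0.1],[0,0,1.5],1],[[0,0,-0.2],[0,0,3],1],[[0,0,-0.2],[0,0,3],1]]'; python3 -c "
from h import *
s=rep();print(s['tool_rot'].T@s['moment']);t=s['tool_rot'];print(np.degrees(np.arctan2(t[:,1]@Y,t[:,1]@U)), (s['ee_pos']-PK)@np.c_[U,Y,N])
"; python3 -m jog '[[[0,0,-0.1],[0,0,1.5],1],[[0,0,-0.2],[0,0,3],1],[[0,0,-0.2],[0,0,3],1]]'; python3 -c "
from h import *
s=rep();print(s['tool_rot'].T@s['moment']);t=s['tool_rot'];print(np.degrees(np.arctan2(t[:,1]@Y,t[:,1]@U)), (s['ee_pos']-PK)@np.c_[U,Y,N])
"
```

```text
time_s: 10.85
ee_pos: [0.4434, 0.1847, 0.1437]
tool_rot: [[-0.01, 0.869, 0.495], [0.996, -0.033, 0.079], [0.085, 0.494, -0.865]]
force: [1.4, -0.1, -1.6]
gripper_width: 0.111
t 10.85 pos [0.4434 0.1847 0.1437] q [-45.0428   8.489   10.517  138.7898  64.3396  12.3789 -96.7794] w 0.11145333122578477 F [ 1.4133 -0.0558 -1.5952] M [-0.4945  0.4788  0.4198]
[ 0.5178 -0.2379 -0.5704]
-9.689687009866391 [-0.0828 -0.002   0.1289]
time_s: 11.15
ee_pos: [0.4433, 0.1848, 0.1438]
tool_rot: [[0.035, 0.868, 0.495], [0.993, -0.085, 0.079], [0.11, 0.489, -0.865]]
force: [2.8, 0.7, -3.8]
gripper_width: 0.121
t 11.15 pos [0.4433 0.1848 0.1438] q [-45.2301   8.4738  10.7053 138.7958  64.2075  12.3603 -99.6426] w 0.121267299582146 F [ 2.7531  0.6764 -3.7557] M [-0.4985  0.4284  0.5945]
[ 0.4738 -0.1783 -0.7274]
-12.67319398811437 [-0.0829 -0.0019  0.129 ]
```

```bash
python3 -m jog '[[[0,0,0],[0,0,0],0.4],[[0,0,0],[0,0,0],0.2],[[0,0,0],[0,0,0],0.2],[[0,0,-10],[0,0,0],0.2],[[0,0,-24],[0,0,0],0.2],[[0,0,-38],[0,0,0],-0.1],[[0,0,-52],[0,0,0],-0.1]]'
python3 - <<'E'
from h import *
rep()
p,d=ctrl.read_camera("wrist"); cv2.imwrite("pics/w6.png",p)
k=ctrl.get_calibration('wrist'); W=cloud(k,d)
D=W-PK; h=D@N; u=D@U; y=D@Y
m=(h>.122)&(h<.136)&(abs(u+.084)<.03)&(abs(y)<.03)
Q=np.c_[u[m],y[m]].astype(np.float32)*1000
print(m.sum(),np.percentile(h[m],[50,90]) if m.any() else 0,cv2.minAreaRect(Q) if m.any() else 0)
mm=(h>.108)&(h<.121)&(abs(u)<.03)&(abs(y)<.03); Q=np.c_[u[mm],y[mm]]*1000; print("cap",mm.sum(),cv2.minEnclosingCircle(Q.astype(np.float32)),np.percentile(h[mm],[50,95]))
t=np.array([0,1,0]); delta(PK+.160*N,toolrot(-N,Y))
E
```

```text
time_s: 11.85
ee_pos: [0.4171, 0.1804, 0.1892]
tool_rot: [[0.036, 0.868, 0.495], [0.993, -0.086, 0.079], [0.111, 0.488, -0.866]]
force: [0.0, 0.2, -0.3]
gripper_width: 0.496
t 11.85 pos [0.4171 0.1804 0.1892] q [-43.072    0.4037   5.5429 138.5508  45.2091  19.6192 -81.464 ] w 0.4964052690594849 F [ 0.0265  0.1524 -0.2906] M [-0.208   0.5879 -0.014 ]
1080 [0.1312 0.1322] ((-82.37474822998047, -1.1541500091552734), (45.433841705322266, 10.063897132873535), 82.24359893798828)
cap 2047 ((-4.597801685333252, -2.527773380279541), 17.607324600219727) [0.1166 0.1183]
t 11.9 pos [0.4171 0.1808 0.1908] q [-43.0819   0.194    5.5028 138.5294  45.1269  19.6656 -81.3828] w 0.5204661377358398 F [ 0.2549 -0.4602  1.5016]
shift [19.7 79.8 23.2] turn [   0.27    0.03 -102.77]
```

View pics/w6.png

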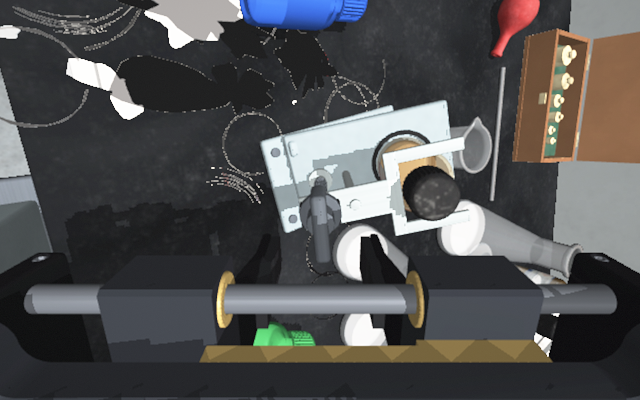

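```bash
python3 -m jog '[[[3,10,0],[0,0,-8.5],-0.4],[[5,20,0],[0,0,-17],-0.4],[[8,30,0],[0,0,-25.5],-0.4],[[10,40,0],[0,0,-34],-0.4],[[12,50,0],[0,0,-42.5],-0.4],[[15,60,5],[0,0,-51],-0.4],[[17,70,10],[0,0,-59.5],-0.4],[[20,80,15],[0,0,-68],-0.4]]'
python3 - <<'E'
from h import *
delta(PK+.160*N,toolrot(-N,Y))
E
```

```text
time_s: 12.7
ee_pos: [0.4951, 0.1948, 0.2189]
tool_rot: [[-0.793, 0.354, 0.496], [0.448, 0.891, 0.08], [-0.414, 0.286, -0.864]]
force: [0.5, -0.4, -0.1]
gripper_width: 0.7
t 12.7 pos [0.4951 0.1948 0.2189] q [-37.3568   4.8913   5.4629 128.5287  31.0728  21.2666   5.912 ] w 0.7001782760743253 F [ 0.537  -0.3968 -0.1266]
shift [ 0.3 -0.1  7.7] turn [  0.14   0.15 -34.48]
```

```bash
python3 -m jog '[[[0,0,2],[0,0,-8.5],-0.4],[[0,0,4],[0,0,-17],-0.4],[[0,0,6],[0,0,-25.5],-0.4],[[0,0,8],[0,0,-34.5],-0.4],[[0,0,8],[0,0,-34.5],-0.4]]'
python3 - <<'E'
from h import *
delta(PK+.124*N,toolrot(-N,Y))
p,d=ctrl.read_camera("wrist"); cv2.imwrite("pics/w7.png",p)
k=ctrl.get_calibration('wrist'); W=cloud(k,d)
D=W-PK; h=D@N; u=D@U; y=D@Y
mm=(h>.108)&(h<.121)&(abs(u)<.03)&(abs(y)<.03); Q=np.c_[u[mm],y[mm]]*1000; print("cap",mm.sum(),cv2.minEnclosingCircle(Q.astype(np.float32)),np.percentile(h[mm],[50,95]))
s=ctrl.observe(); print("capTop proj expected px",proj(k,PK+.116*N), "tool axis px",proj(k,s["ee_pos"]+.042*s["tool_rot"][:,2]))
p2,d2=ctrl.read_camera("scene"); W=cloud(ctrl.get_calibration("scene"),d2); D=W-PK; h=D@N; u=D@U; y=D@Y
mm=(h>.108)&(h<.121)&(abs(u)<.03)&(abs(y)<.03); Q=np.c_[u[mm],y[mm]]*1000; print("cap scene",mm.sum(),cv2.minEnclosingCircle(Q.astype(np.float32)) if mm.any() else 0)
E
```

```text
time_s: 13.2
ee_pos: [0.499, 0.1951, 0.2114]
tool_rot: [[-0.854, -0.157, 0.496], [-0.135, 0.988, 0.08], [-0.502, 0.001, -0.865]]
force: [0.3, 0.3, 0.6]
gripper_width: 0.697
t 13.2 pos [0.499  0.1951 0.2114] q [-33.5985   6.0745   1.7714 128.3947  33.0751  20.4909  38.4914] w 0.6974045128418971 F [0.3088 0.3258 0.6047]
shift [ 0.1  0.4 35.2] turn [ 0.06  0.13 -0.02]
cap 2298 ((-5.613306522369385, -3.919189214706421), 17.37546730041504) [0.1153 0.1168]
capTop proj expected px [[321.5915 237.1503]] tool axis px [[321.0747 238.4573]]
cap scene 0 0
```

View pics/w7.png

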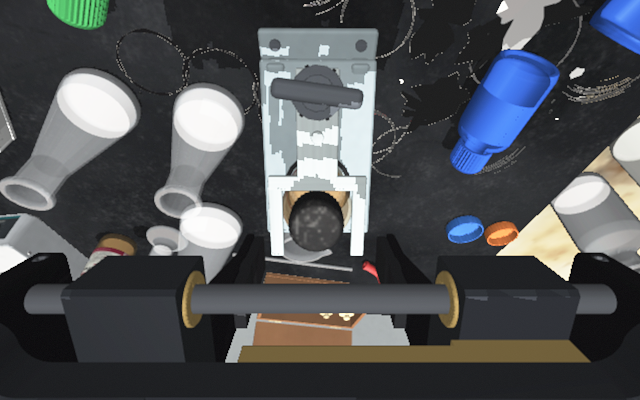

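```bash
python3 -m jog '[[[3,-2.5,8],[0,0,0],-0.4],[[5,-2.5,16],[0,0,0],-0.4],[[5,-2.5,24],[0,0,0],-0.4],[[5,-2.5,31],[0,0,0],-0.4],[[5,-2.5,36],[0,0,0],-0.4],[[5,-2.5,36],[0,0,0],-0.4]]'
python3 - <<'E'
from h import *
s=rep(); print((s["ee_pos"]-PK)@np.c_[U,Y,N])
p,d=ctrl.read_camera("wrist"); cv2.imwrite("pics/w8.png",p)
p,d=ctrl.read_camera('side'); cv2.imwrite('pics/s8.png',cv2.resize(p[140:260,230:350],None,fx=5,fy=5))
E
```

```text
time_s: 13.9
ee_pos: [0.5131, 0.1949, 0.1772]
tool_rot: [[-0.855, -0.154, 0.495], [-0.132, 0.988, 0.079], [-0.501, 0.002, -0.865]]
force: [0.1, -0.3, 0.7]
gripper_width: 0.702
t 13.9 pos [0.5131 0.1949 0.1772] q [-34.7966  10.497    4.3835 129.0635  39.395   15.6248  32.2946] w 0.7017301008129168 F [ 0.0868 -0.3004  0.7417] M [-0.0917  0.5987  0.0144]
[-0.0051 -0.0028  0.1226]
```

View pics/w8.png

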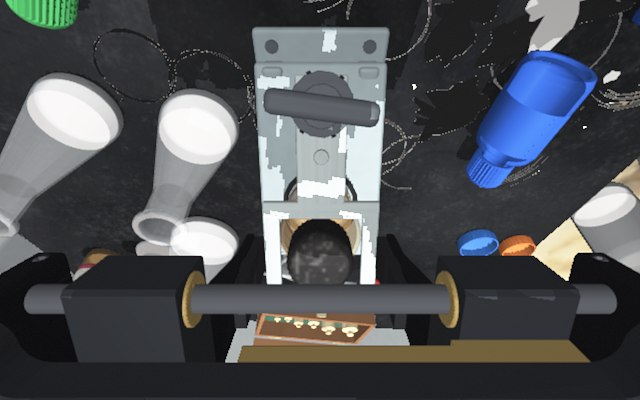

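View pics/s8.png

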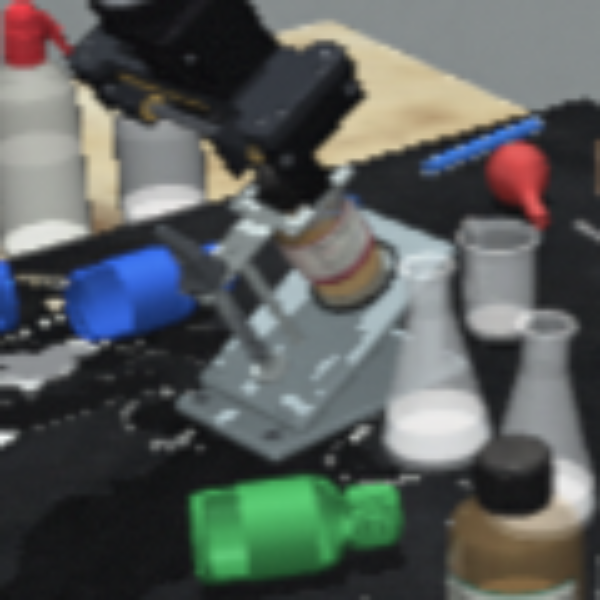

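```bash
python3 -m jog '[[[0,0,0],[0,0,0],0.1],[[0,0,0],[0,0,0],1],[[0,0,0],[0,0,0],1],[[0,0,0],[0,0,0],1],[[0,0,0],[0,0,0],1]]'
python3 - <<'E'
from h import *
s=rep(); print((s["ee_pos"]-PK)@np.c_[U,Y,N])
E
```

```text
time_s: 14.5
ee_pos: [0.5131, 0.195, 0.1781]
tool_rot: [[-0.854, -0.154, 0.496], [-0.132, 0.988, 0.08], [-0.502, 0.003, -0.865]]
force: [0.1, -0.3, 1.7]
gripper_width: 0.384
t 14.5 pos [0.5131 0.195  0.1781] q [-34.7738  10.3935   4.3435 129.0568  39.3655  15.6472  32.3263] w 0.383652496610451 F [ 0.1224 -0.3104  1.688 ] M [-0.0418  0.6125 -0.0182]
[-0.0046 -0.0026  0.1234]
```

```bash
python3 -m jog '[[[0,0,0],[0,0,0],1]]'
python3 - <<'E'
from h import *
s=rep(); k=ctrl.get_calibration("wrist")
p,d=ctrl.read_camera("wrist"); cv2.imwrite("pics/w9.png",cv2.resize(p[190:350,220:420],None,fx=4,fy=4))
for off in (0,7): print(off,proj(k,s["ee_pos"]+.001*off*s["tool_rot"][:,2]), proj(k,s["ee_pos"]+.001*off*s["tool_rot"][:,2]+.0175*s["tool_rot"][:,0]),proj(k,s["ee_pos"]+.001*off*s["tool_rot"][:,2]+.0175*s["tool_rot"][:,1]))
W=cloud(k,d); T=(W-s["ee_pos"])@s["tool_rot"]*1000
m=(abs(T[...,2]-9)<7)&(abs(T[...,0])<30)&(abs(T[...,1])<15)
print(m.sum(),np.percentile(T[m],[1,50,99],axis=0))
E
```

```text
time_s: 14.6
ee_pos: [0.5131, 0.195, 0.1782]
tool_rot: [[-0.854, -0.154, 0.496], [-0.132, 0.988, 0.08], [-0.503, 0.003, -0.865]]
force: [0.3, 0.4, -0.4]
gripper_width: 0.382
t 14.6 pos [0.5131 0.195  0.1782] q [-34.7731  10.3876   4.3456 129.0592  39.363   15.6477  32.327 ] w 0.38244347235262705 F [ 0.2553  0.3866 -0.366 ] M [0.007  0.6598 0.0318]
0 [[321.326  275.7423]] [[321.3602 242.4713]] [[357.8799 275.7303]]
7 [[321.2694 268.2497]] [[321.3002 236.1275]] [[356.3358 268.238 ]]
2822 [[ -8.4148 -14.6242   6.2931]
 [  5.4441  -0.6294   8.2625]
 [ 17.5666  14.19    15.2078]]
```

View pics/w9.png

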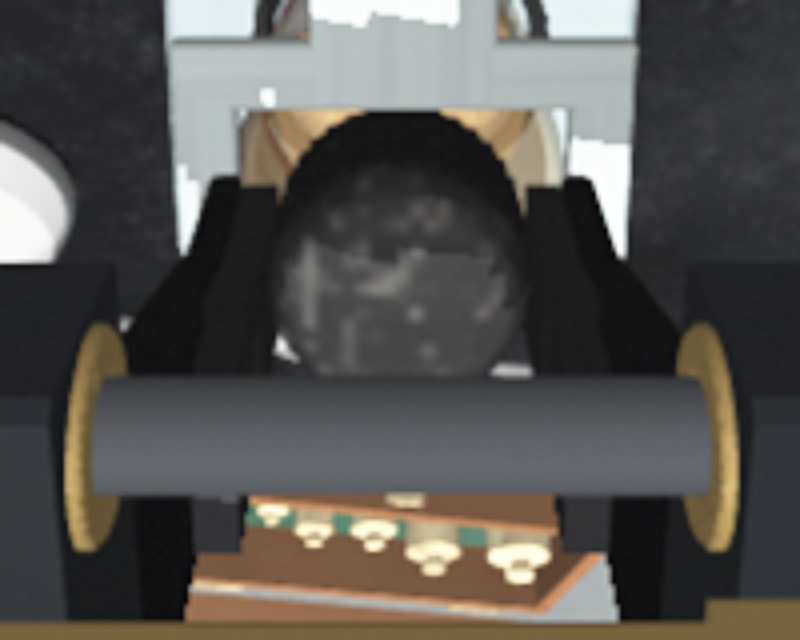

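```bash
python3 -m jog '[[[0,0,-1.5],[0,0,0],1],[[0,0,-3],[0,0,0],1],[[0,0,-4.5],[0,0,0],1],[[0,0,-6],[0,0,0],1],[[0,0,-6.5],[0,0,0],1]]'
python3 - <<'E'
from h import *
s=rep(); print((s["ee_pos"]-PK)@np.c_[U,Y,N])
p,d=ctrl.read_camera('side'); cv2.imwrite('pics/s10.png',cv2.resize(p[160:240,250:350],None,fx=8,fy=8,interpolation=cv2.INTER_CUBIC)[:600]); np.save("pics/s10.npy",d); cv2.imwrite("pics/s10f.png",p)
k=ctrl.get_calibration("side")
# expected projection of bottle axis direction if parallel N
print(proj(k,[PK,PK+.08*N]))
E
```

```text
time_s: 15.15
ee_pos: [0.5103, 0.1946, 0.1842]
tool_rot: [[-0.854, -0.154, 0.497], [-0.132, 0.988, 0.08], [-0.503, 0.003, -0.864]]
force: [4.0, 1.5, -3.5]
gripper_width: 0.384
t 15.15 pos [0.5103 0.1946 0.1842] q [-34.3946   9.5364   3.7192 129.0476  38.3063  16.4398  33.3587] w 0.38407217745236794 F [ 3.9933  1.5445 -3.4608] M [ 0.0053 -0.0796 -0.0383]
[-0.004  -0.0026  0.1301]
[[299.4291 194.4824]
 [288.9307 178.367 ]]
```

View pics/s10.png

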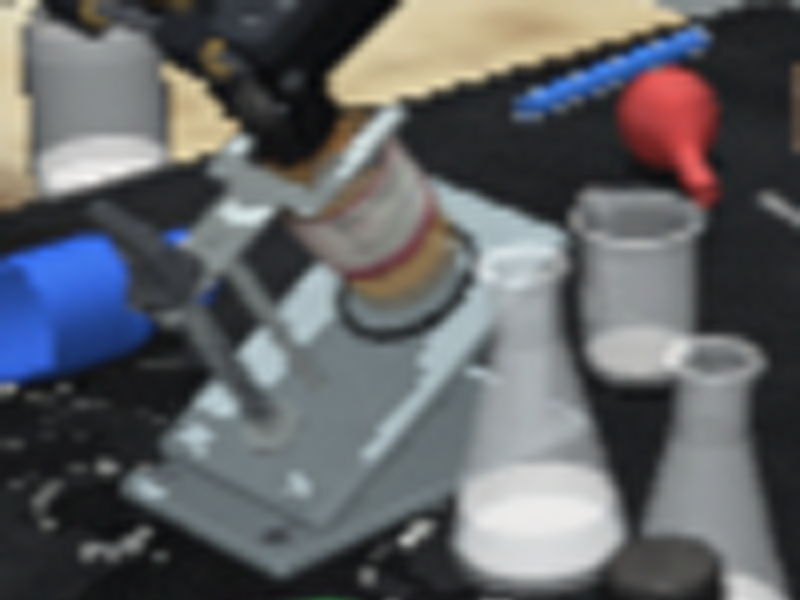

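```bash
cat >> h.py <<'E'
from scipy.optimize import least_squares
def cyl(Pts,n0,c0,r=.026,v=False):
    a=np.cross(n0,[0,1,0]); a/=np.linalg.norm(a); b=np.cross(n0,a)
    def ax(x): n=n0+x[0]*a+x[1]*b; return n/np.linalg.norm(n), c0+x[2]*a+x[3]*b
    def f(x):
        n,c=ax(x); D=Pts-c; return np.linalg.norm(D-np.outer(D@n,n),axis=1)-r
    s=least_squares(f,[0,0,0,0],loss="soft_l1",f_scale=.001); n,c=ax(s.x)
    return n,c,np.median(abs(f(s.x)))
E
python3 - <<'E'
from h import *
d=np.load("pics/s10.npy"); k=ctrl.get_calibration("side"); im=cv2.imread("pics/s10f.png")
W=cloud(k,d); D=W-PK; h=D@N; u=D@U; y=D@Y
m=(h>.018)&(h<.075)&(np.hypot(u,y)<.04)
P=W[m]; print(len(P),np.c_[u[m],y[m],h[m]].min(0),np.c_[u[m],y[m],h[m]].max(0))
n,c,e=cyl(P,N,PK+.045*N); print(n@U,n@Y,"tiltdeg U",np.degrees(n@U),"Y",np.degrees(n@Y),(c-PK)@np.c_[U,Y,N],e)
E
```

```text
221 [-0.0284 -0.0337  0.0182] [0.0252 0.012  0.0749]
-0.08668485947327537 -0.019229524689084548 tiltdeg U -4.966676595503311 Y -1.101770606727161 [ 0.0013 -0.0026  0.045 ] 0.0008891031725217421
```

```bash
python3 -m jog '[[[-1.5,0,0],[0,1.2,0],1],[[-3,0,0],[0,2.5,0],1],[[-4.5,0,0],[0,4,0],1],[[-5.5,0,0],[0,5,0],1],[[-5.5,0,0],[0,5,0],1]]'
python3 - <<'E'
from h import *
s=rep(); print((s["ee_pos"]-PK)@np.c_[U,Y,N])
p,d=ctrl.read_camera('side'); cv2.imwrite('pics/s11.png',cv2.resize(p[160:240,250:350],None,fx=8,fy=8,interpolation=cv2.INTER_CUBIC)[:600])
k=ctrl.get_calibration("side")
W=cloud(k,d); D=W-PK; h=D@N; u=D@U; y=D@Y
m=(h>.018)&(h<.075)&(np.hypot(u,y)<.04)
n,c,e=cyl(W[m],N,PK+.045*N); print(m.sum(),"tiltdeg U",np.degrees(n@U),"Y",np.degrees(n@Y),(c-PK)@np.c_[U,Y,N],e)
E
```

```text
time_s: 15.7
ee_pos: [0.5152, 0.1953, 0.1872]
tool_rot: [[-0.894, -0.154, 0.421], [-0.137, 0.988, 0.069], [-0.426, 0.004, -0.905]]
force: [1.7, 0.5, -2.1]
gripper_width: 0.38
t 15.7 pos [0.5152 0.1953 0.1872] q [-27.2742  10.6623  -2.6557 124.862   24.3575  22.4783  48.2278] w 0.3796789275470436 F [ 1.7499  0.4762 -2.08  ] M [0.0525 0.2548 0.0412]
[ 0.0018 -0.0027  0.1302]
226 tiltdeg U 1.8274229183823791 Y -1.2853624024013177 [-0.003  -0.0026  0.045 ] 0.0009532430039679643
```

View pics/s11.png

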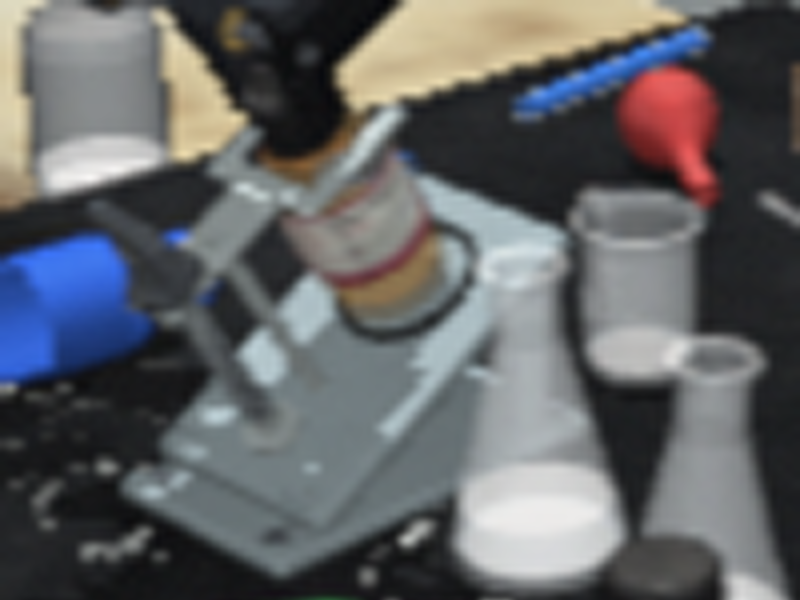

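```bash
python3 -m jog '[[[-1,0,0],[0,-0.8,0],1],[[-4,0,-0.3],[0,-1.5,0],1],[[-8,0,-0.7],[0,-1.5,0],1],[[-12,0,-1],[0,-1.5,0],1],[[-16,0,-1.3],[0,-1.5,0],1],[[-20,0,-1.7],[0,-1.5,0],1]]'
python3 - <<'E'
from h import *
s=rep(); print((s["ee_pos"]-PK)@np.c_[U,Y,N])
p,d=ctrl.read_camera('side'); cv2.imwrite('pics/s12.png',cv2.resize(p[160:240,250:350],None,fx=8,fy=8,interpolation=cv2.INTER_CUBIC)[:600])
k=ctrl.get_calibration("side")
W=cloud(k,d); D=W-PK; h=D@N; u=D@U; y=D@Y
m=(h>.018)&(h<.075)&(np.hypot(u-.019,y)<.04)
n,c,e=cyl(W[m],N,PK+.045*N+.019*U); print(m.sum(),"tiltdeg U",np.degrees(n@U),"Y",np.degrees(n@Y),(c-PK)@np.c_[U,Y,N],e)
E
```

```text
time_s: 16.35
ee_pos: [0.5326, 0.1981, 0.1974]
tool_rot: [[-0.883, -0.154, 0.444], [-0.136, 0.988, 0.073], [-0.45, 0.004, -0.893]]
force: [0.2, -0.7, -2.3]
gripper_width: 0.385
t 16.35 pos [0.5326 0.1981 0.1974] q [-27.247   10.9536  -2.1451 123.2886  25.0787  22.3166  48.223 ] w 0.3846153343351166 F [ 0.2369 -0.6807 -2.3402] M [-0.078   0.8646  0.0308]
[ 0.0222 -0.0027  0.1303]
224 tiltdeg U 2.1031215296746213 Y -0.3478799664963558 [ 0.0179 -0.0026  0.045 ] 0.0009685117274129441
```

View pics/s12.png

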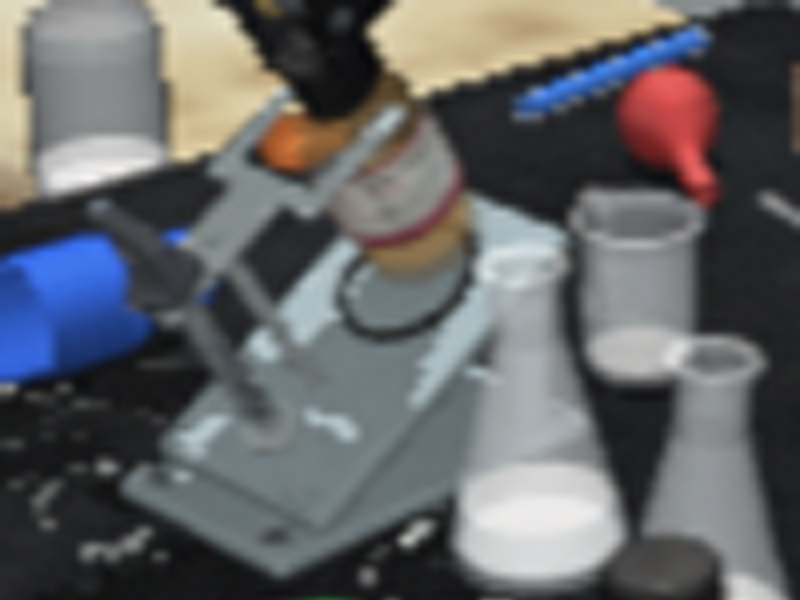

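```bash
python3 -m jog '[[[-7,0,-0.5],[0,0,0],1],[[-14,0,-1],[0,0,0],1],[[-22,0,-1.5],[0,0,0],1],[[-30,0,-2],[0,0,0],1],[[-38,0,-2.5],[0,0,0],1],[[-45,0,-3],[0,0,0],1],[[-50,0,-3.3],[0,0,0],1],[[-50,0,-3.3],[0,0,0],1]]'
python3 - <<'E'
from h import *
s=rep(); print((s["ee_pos"]-PK)@np.c_[U,Y,N]); print(s["tool_rot"])
p,d=ctrl.read_camera('side'); cv2.imwrite('pics/s13.png',cv2.resize(p[140:240,250:350],None,fx=6,fy=6,interpolation=cv2.INTER_CUBIC)[:600])
k=ctrl.get_calibration("side")
W=cloud(k,d); D=W-PK; h=D@N; u=D@U; y=D@Y
m=(h>.018)&(h<.075)&(np.hypot(u-.069,y)<.04)
n,c,e=cyl(W[m],N,PK+.045*N+.069*U); print(m.sum(),n,"tiltdeg U",np.degrees(n@U),"Y",np.degrees(n@Y),(c-PK)@np.c_[U,Y,N],e)
# fit axis in tool frame
print("bottle axis in tool",s["tool_rot"].T@n)
E
```

```text
time_s: 17.2
ee_pos: [0.5769, 0.2049, 0.2241]
tool_rot: [[-0.882, -0.153, 0.446], [-0.135, 0.988, 0.073], [-0.452, 0.005, -0.892]]
force: [-0.1, -0.3, -2.0]
gripper_width: 0.38
t 17.2 pos [0.5769 0.2049 0.2241] q [-24.0042  12.747   -3.8159 116.5793  20.51    26.4028  54.7592] w 0.3803521508724019 F [-0.0522 -0.3453 -1.987 ] M [-0.1354  0.7529 -0.0157]
[ 0.0743 -0.0029  0.1309]
[[-0.8816 -0.1534  0.4464]
 [-0.1348  0.9881  0.0734]
 [-0.4524  0.0045 -0.8918]]
228 [-0.4662 -0.0963  0.8794] tiltdeg U 1.5977007208452272 Y -1.2684720699494088 [ 0.0697 -0.0025  0.045 ] 0.0008523440397172292
bottle axis in tool [ 0.0261 -0.0196 -0.9995]
```

View pics/s13.png

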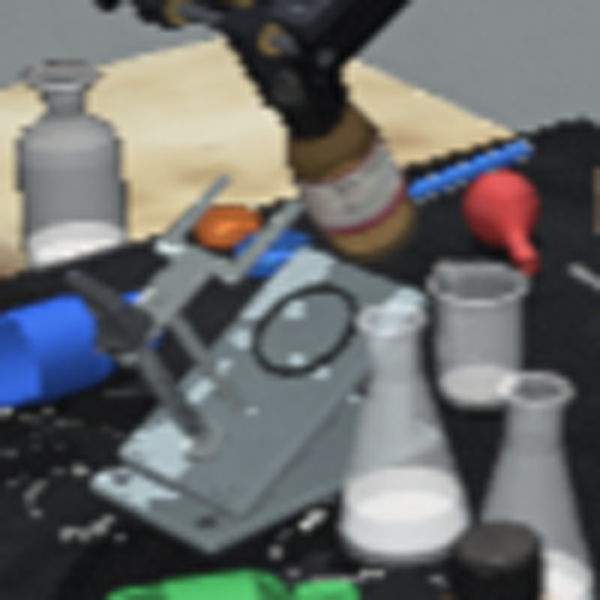

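Run:
```python
from h import *
out=[]
for c in("scene","side"):
    k=ctrl.get_calibration(c); im=cv2.imread(f"pics/{c}0.png"); 
    S=6; x0,y0=(335,240) if c=="scene" else (345,230)
    crop=cv2.resize(im[y0:y0+80,x0:x0+66+14],None,fx=S,fy=S,interpolation=cv2.INTER_CUBIC)
    def draw(cen,yaw,hx,hy,z,col):
        t=np.radians(yaw); ex=np.array([np.cos(t),np.sin(t),0]); ey=np.array([-np.sin(t),np.cos(t),0])
        P=[np.array([*cen,z])+a*hx*ex+b*hy*ey for a,b in((1,1),(1,-1),(-1,-1),(-1,1))]
        q=((proj(k,P)-[x0,y0]+.5)*S).astype(np.int32); cv2.polylines(crop,[q],True,col,1)
    draw((.560,-.215),-12.5,.047,.112,.026,(0,0,255)); draw((.560,-.215),-12.5,.043,.108,.005,(0,255,0))
    # circles of white bottle & target
    th=np.linspace(0,2*np.pi,40)
    for cen,z,r,col in(((.5566,-.2384),.005,.026,(255,0,0)),((.5566,-.2384),.118,.019,(255,0,0)),((.573,-.158),.005,.026,(0,160,255))):
        P=np.c_[cen[0]+r*np.cos(th),cen[1]+r*np.sin(th),0*th+z]; q=((proj(k,P)-[x0,y0]+.5)*S).astype(np.int32); cv2.polylines(crop,[q],True,col,1)
    out.append(crop[:,:400])
cv2.imwrite("pics/tray.png",np.hstack(out))
```

```text
(no output)
```

View pics/tray.png

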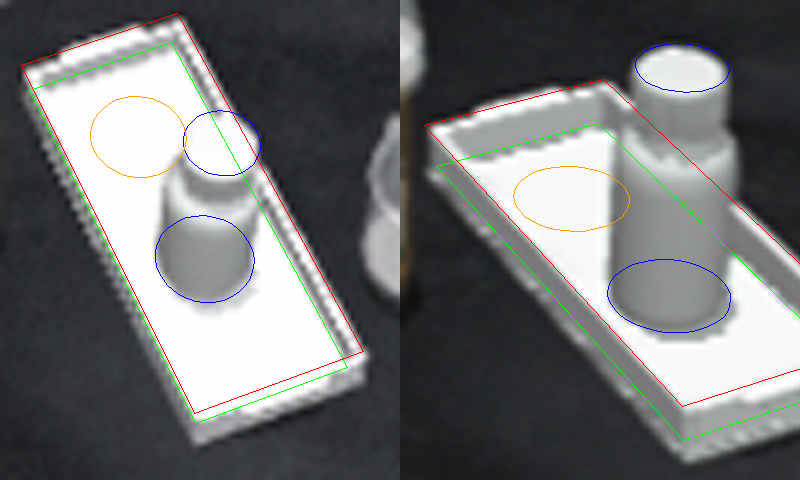

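Run:
```python
from h import *
y=lambda a:np.array([np.cos(np.radians(a)),np.sin(np.radians(a)),0])
Z=np.array([0,0,-1.])
delta(np.array([.59,.20,.33]),toolrot(Z,y(95)))
s=ctrl.observe(); print("world z in tool",s["tool_rot"].T@[0,0,1])
```

```text
t 17.25 pos [0.5763 0.2048 0.2236] q [-24.0207  12.7393  -3.817  116.6452  20.5148  26.4145  54.744 ] w 0.38269694372501406 F [-0.1677  0.9861 -2.6204]
shift [-59.5  -6.4 -89.2] turn [ 1.13 26.82  3.71]
world z in tool [-0.4514  0.0041 -0.8923]
```

```bash
python3 -m jog '[[[-9,0,-15],[0,0,0],1],[[-20,0,-33],[0,0,0],1],[[-32,0,-53],[0,0,0],1],[[-42,-2,-70],[0,5,1],1],[[-50,-4,-82],[0.3,11,2],1],[[-60,-6,-89],[0.6,17,3],1],[[-60,-6,-89],[1,23,4],1],[[-60,-6,-89],[1.1,27,4],1]]'
python3 - <<'E'
from h import *
y=lambda a:np.array([np.cos(np.radians(a)),np.sin(np.radians(a)),0])
Z=np.array([0,0,-1.])
delta(np.array([.573,-.158,.30]),toolrot(Z,y(77)))
E
```

```text
time_s: 18.05
ee_pos: [0.5913, 0.2004, 0.3304]
tool_rot: [[-0.997, -0.082, -0.005], [-0.082, 0.997, 0.001], [0.005, 0.002, -1.0]]
force: [1.4, 0.3, -2.5]
gripper_width: 0.385
t 18.05 pos [0.5913 0.2004 0.3304] q [-18.0755  19.1293  -5.9466  88.5094   1.8405  72.7134  70.4385] w 0.3848017446165787 F [ 1.3533  0.2715 -2.5493]
shift [  47.3 -355.8   30. ] turn [ 0.05 -0.31 17.69]
```

```bash
python3 -m jog '[[[2,-12,0],[0,0,0],1],[[5,-36,0],[0,0,2],1],[[10,-70,0],[0,0,4],1],[[15,-105,0],[0,0,6],1],[[20,-140,0],[0,0,8],1],[[24,-175,0],[0,0,10],1],[[28,-205,0],[0,0,11],1],[[32,-230,0],[0,0,12],1]]'; python3 -m jog '[[[0,-25,0],[0,0,1],1],[[0,-50,0],[0,0,2],1],[[0,-75,0],[0,0,3],1],[[0,-95,0],[0,0,4],1],[[0,-105,0],[0,0,5],1],[[0,-105,0],[0,0,5],1]]';  python3 - <<'E'
from h import *
y=lambda a:np.array([np.cos(np.radians(a)),np.sin(np.radians(a)),0])
Z=np.array([0,0,-1.])
delta(np.array([.573,-.158,.30]),toolrot(Z,y(77)))
s=ctrl.observe()
for c in("scene","side"):
    p,d=ctrl.read_camera(c); k=ctrl.get_calibration(c); cv2.imwrite(f"pics/{c}14.png",p)
    W=cloud(k,d); z0=s["ee_pos"][2]-.1235; D=W-s["ee_pos"]
    m=(W[...,2]>z0+.012)&(W[...,2]<z0+.072)&(np.hypot(D[...,0],D[...,1])<.04)
    n,cc,e=cyl(W[m],np.array([0,0,1.]),s["ee_pos"]-[0,0,.08]); 
    base=cc+n*((z0-cc[2])/n[2])
    m2=(np.hypot(W[...,0]-base[0],W[...,1]-base[1])<.03)&(abs(W[...,2]-z0)<.03)
    print(c,m.sum(),"axis",n,"base",base,e,"zmin",np.percentile(W[...,2][m2],[0,1,3]),z0)
E
```

```text
time_s: 18.85
ee_pos: [0.5761, -0.0362, 0.3306]
tool_rot: [[-0.991, 0.133, -0.004], [0.133, 0.991, -0.001], [0.004, -0.001, -1.0]]
force: [-0.3, 0.5, -1.9]
gripper_width: 0.384
time_s: 19.45
ee_pos: [0.5612, -0.1424, 0.3309]
tool_rot: [[-0.975, 0.223, -0.004], [0.223, 0.975, -0.001], [0.003, -0.002, -1.0]]
force: [-0.2, 0.3, -1.5]
gripper_width: 0.38
t 19.45 pos [ 0.5612 -0.1424  0.3309] q [ 5.1387 14.2679  6.0576 95.1487 -1.4616 70.8605 88.5958] w 0.38044492167425215 F [-0.2075  0.2516 -1.5204]
shift [-15.1 -12.5  30.9] turn [-0.12 -0.19  0.1 ]
scene 240 axis [-0.0239  0.0129  0.9996] base [ 0.5616 -0.1448  0.2074] 0.0007574211144560326 zmin [0.2059 0.2063 0.2075] 0.20739247187958526
side 487 axis [-0.0322  0.0011  0.9995] base [ 0.5638 -0.1413  0.2074] 0.0008751217411713183 zmin [0.2071 0.2075 0.2085] 0.20739247187958526
```

View pics/side14.png

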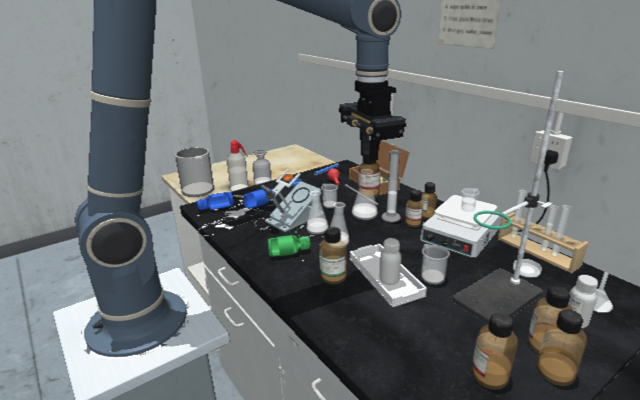

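```bash
python3 -m jog '[[[-6,-4,10],[0,0.5,0],1],[[-12,-9,25],[0,1,0],1],[[-17,-12,40],[0,1.6,0],1],[[-17,-12,60],[0,1.6,0],1],[[-17,-12,82],[0,1.6,0],1],[[-17,-12,102],[0,1.6,0],1],[[-17,-12,115],[0,1.6,0],1],[[-17,-12,120],[0,1.6,0],1]]';  python3 - <<'E'
from h import *
s=rep(); print(s["tool_rot"])
for c in("scene","side"):
    p,d=ctrl.read_camera(c); k=ctrl.get_calibration(c); cv2.imwrite(f"pics/{c}15.png",p)
    W=cloud(k,d); z0=s["ee_pos"][2]-.1235; D=W-s["ee_pos"]
    m=(W[...,2]>z0+.012)&(W[...,2]<z0+.072)&(np.hypot(D[...,0],D[...,1])<.04)
    n,cc,e=cyl(W[m],np.array([0,0,1.]),s["ee_pos"]-[0,0,.08]); 
    base=cc+n*((z0-cc[2])/n[2])
    m2=(np.hypot(W[...,0]-base[0],W[...,1]-base[1])<.03)&(abs(W[...,2]-z0)<.03)
    print(c,m.sum(),"axis",n,"base",base,e,"zmin",np.percentile(W[...,2][m2],[0,1,3]),z0)
E
```

```text
time_s: 20.35
ee_pos: [0.5748, -0.1544, 0.2079]
tool_rot: [[-0.975, 0.218, -0.035], [0.218, 0.976, 0.007], [0.036, -0.001, -0.999]]
force: [0.2, -0.0, -2.0]
gripper_width: 0.379
t 20.35 pos [ 0.5748 -0.1544  0.2079] q [  6.5628  22.4006   5.8204 100.5765  -2.5615  59.2228  90.7389] w 0.37930345704986723 F [ 0.1615 -0.0335 -2.0005] M [-0.0366 -0.0658 -0.012 ]
[[-0.9753  0.2181 -0.0354]
 [ 0.218   0.9759  0.0073]
 [ 0.0361 -0.0006 -0.9993]]
scene 191 axis [ 0.0034 -0.0202  0.9998] base [ 0.5714 -0.155   0.0844] 0.0008027645441687804 zmin [0.0796 0.0839 0.0863] 0.08441460363777786
side 423 axis [-0.0211  0.0035  0.9998] base [ 0.5743 -0.1548  0.0844] 0.0009068101249200267 zmin [0.0844 0.0847 0.0855] 0.08441460363777786
```

View pics/scene15.png

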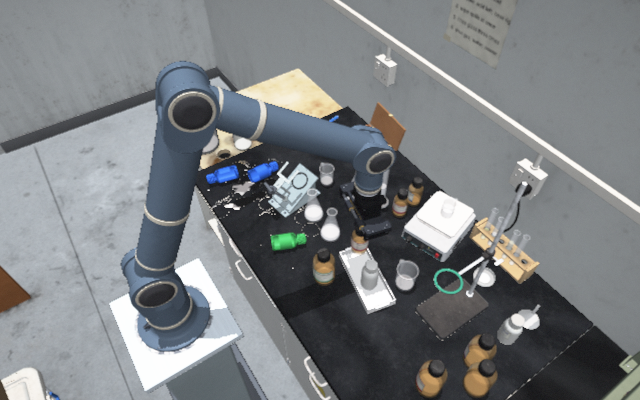

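Run:
```python
from h import *
for c in("scene","side"):
    k=ctrl.get_calibration(c); W=cloud(k,np.load(f"pics/{c}0.npy"))
    for nm,x,y,z0,r in(("white",.5566,-.2384,.005,.026),("ambnear",.4546,-.1364,0,.0345)):
        m=(W[...,2]>z0+.03)&(W[...,2]<z0+.075)&(np.hypot(W[...,0]-x,W[...,1]-y)<r+.01)
        n,cc,e=cyl(W[m],np.array([0,0,1.]),np.array([x,y,z0+.05]),r); print(c,nm,m.sum(),n,cc,e)
```

```text
scene white 154 [0.0364 0.0247 0.999 ] [ 0.5539 -0.2382  0.055 ] 0.0008844075470805322
scene ambnear 174 [-0.0242 -0.0043  0.9997] [ 0.4509 -0.1381  0.05  ] 0.000756529359956723
side white 338 [0.0149 0.012  0.9998] [ 0.5551 -0.2367  0.055 ] 0.0008043735899988889
side ambnear 406 [-0.0084 -0.0052  1.    ] [ 0.452  -0.1366  0.05  ] 0.0008150762250265162
```

```bash
python3 -m jog '[[[-1,-1,10],[0,0,0],1],[[-2,-2,22],[0,0,0],1],[[-2,-3,36],[0,0,0],1],[[-2.5,-3,50],[0,0,0],1],[[-3,-3,60],[0,0,0],1],[[-3,-3,68],[0,0,0],1],[[-3,-3,72],[0,0,0],1],[[-3,-3,72],[0,0,0],1]]';  python3 - <<'E'
from h import *
s=rep()
p,d=ctrl.read_camera("side"); k=ctrl.get_calibration("side"); cv2.imwrite("pics/s16.png",cv2.resize(p[200:320,320:440],None,fx=5,fy=5,interpolation=cv2.INTER_CUBIC))
W=cloud(k,d); z0=s["ee_pos"][2]-.1235; D=W-s["ee_pos"]
m=(W[...,2]>z0+.025)&(W[...,2]<z0+.072)&(np.hypot(D[...,0],D[...,1])<.04)
n,cc,e=cyl(W[m],np.array([0,0,1.]),s["ee_pos"]-[0,0,.08]); print(z0,n,cc,e)
E
```

```text
time_s: 21.25
ee_pos: [0.5752, -0.1575, 0.137]
tool_rot: [[-0.975, 0.218, -0.034], [0.218, 0.976, 0.007], [0.034, -0.001, -0.999]]
force: [-0.6, -0.1, -2.2]
gripper_width: 0.383
t 21.25 pos [ 0.5752 -0.1575  0.137 ] q [  7.2251  26.988    5.4044 104.0637  -3.1327  51.0707  91.5007] w 0.3825802747018472 F [-0.6297 -0.0819 -2.2322] M [0.0175 0.001  0.0172]
0.013458290098243286 [ 0.0081 -0.0006  1.    ] [ 0.5731 -0.1575  0.057 ] 0.0009787754188669527
```

View pics/s16.png

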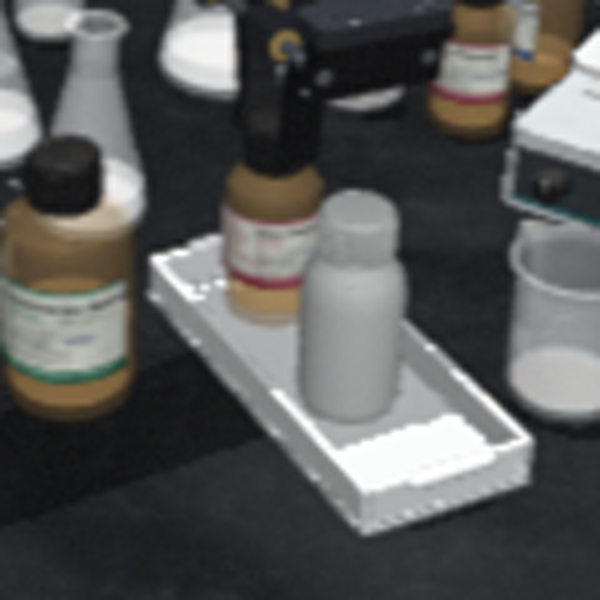

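Upright over the tray's free space, about 8 mm above the floor. Lowering in small steps.

```bash
python3 -m jog '[[[0,0,2],[0,0,0],1],[[0,0,4],[0,0,0],1],[[0,0,5],[0,0,0],1],[[0,0,6],[0,0,0],1],[[0,0,6.5],[0,0,0],1],[[0,0,6.5],[0,0,0],1]]'; python3 -m jog '[[[0,0,0.5],[0,0,0],1],[[0,0,1],[0,0,0],1],[[0,0,1],[0,0,0],1]]'
```

```text
time_s: 21.9
ee_pos: [0.5753, -0.1576, 0.131]
tool_rot: [[-0.975, 0.218, -0.033], [0.218, 0.976, 0.007], [0.033, -0.001, -0.999]]
force: [0.3, 0.0, -1.6]
gripper_width: 0.383
time_s: 22.2
ee_pos: [0.5752, -0.1576, 0.1299]
tool_rot: [[-0.975, 0.218, -0.033], [0.218, 0.976, 0.007], [0.034, -0.001, -0.999]]
force: [-0.5, 0.2, -1.8]
gripper_width: 0.381
```

```bash
python3 -m jog '[[[0,0,0.5],[0,0,0],1],[[0,0,1],[0,0,0],1],[[0,0,1],[0,0,0],1]]'; python3 -c "
from h import *
rep()"
```

```text
time_s: 22.5
ee_pos: [0.5751, -0.1575, 0.1288]
tool_rot: [[-0.975, 0.218, -0.033], [0.218, 0.976, 0.007], [0.034, -0.001, -0.999]]
force: [-0.2, 0.1, -1.8]
gripper_width: 0.382
t 22.5 pos [ 0.5751 -0.1575  0.1288] q [  7.2778  27.5438   5.3428 104.4385  -3.1999  50.1061  91.555 ] w 0.3817429386770553 F [-0.1568  0.0716 -1.8025] M [ 0.0115 -0.0094  0.052 ]
```

```bash
for i in 1 2; do python3 -m jog '[[[0,0,0.4],[0,0,0],1],[[0,0,0.8],[0,0,0],1],[[0,0,0.8],[0,0,0],1]]' | egrep 'ee_pos|force'; done
```

```text
ee_pos: [0.5756, -0.1577, 0.1285]
force: [-0.2, -0.5, 0.6]
ee_pos: [0.5762, -0.1579, 0.1284]
force: [0.6, 0.1, 3.9]
```

Run:
```python
from h import *
s=rep()
p,d=ctrl.read_camera("side"); k=ctrl.get_calibration("side"); cv2.imwrite("pics/s17.png",cv2.resize(p[200:300,320:420],None,fx=6,fy=6,interpolation=cv2.INTER_CUBIC))
W=cloud(k,d); z0=.005; D=W-s["ee_pos"]
m=(W[...,2]>z0+.025)&(W[...,2]<z0+.072)&(np.hypot(D[...,0],D[...,1])<.04)
n,cc,e=cyl(W[m],np.array([0,0,1.]),s["ee_pos"]-[0,0,.08]); print(z0,n,cc,e)
```

```text
t 23.1 pos [ 0.5762 -0.1579  0.1284] q [  7.2905  27.5994   5.3385 104.4109  -3.2108  49.9048  91.5676] w 0.38561873381488226 F [0.5653 0.1232 3.9306] M [-0.0508 -0.0729 -0.0253]
0.005 [ 0.0245 -0.0023  0.9997] [ 0.5735 -0.1578  0.0484] 0.0009224555409855558
```

View pics/s17.png

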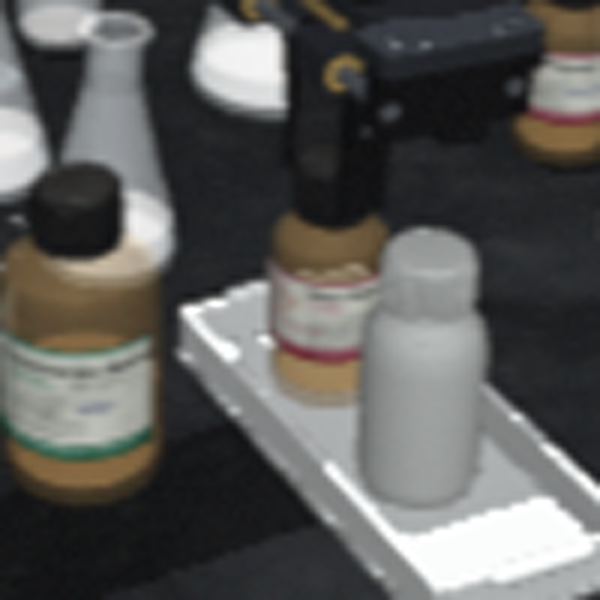

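```bash
python3 -m jog '[[[0.8,0,0],[0,-0.4,0],1],[[1.6,0,0],[0,-0.8,0],1],[[1.6,0,0],[0,-0.8,0],1]]'; python3 -m jog '[[[0,0,0],[0,0,0],0.2],[[0,0,0],[0,0,0],0.15],[[0,0,0],[0,0,0],0.1],[[0,0,0],[0,0,0],0.05],[[0,0,0],[0,0,0],0],[[0,0,0],[0,0,0],-0.1],[[0,0,0],[0,0,0],-0.1]]'
python3 - <<'E'
from h import *
s=rep()
p,d=ctrl.read_camera("side"); k=ctrl.get_calibration("side"); cv2.imwrite("pics/s18.png",cv2.resize(p[200:300,320:420],None,fx=6,fy=6,interpolation=cv2.INTER_CUBIC))
E
```

```text
time_s: 23.45
ee_pos: [0.5745, -0.1576, 0.1286]
tool_rot: [[-0.976, 0.218, -0.016], [0.218, 0.976, 0.003], [0.016, -0.001, -1.0]]
force: [0.5, 0.5, 3.5]
gripper_width: 0.386
time_s: 24.15
ee_pos: [0.5745, -0.1575, 0.1286]
tool_rot: [[-0.976, 0.218, -0.016], [0.218, 0.976, 0.003], [0.017, -0.0, -1.0]]
force: [0.3, -0.5, 0.1]
gripper_width: 0.542
t 24.15 pos [ 0.5745 -0.1575  0.1286] q [  7.274   27.1017   5.3103 105.2167  -3.192   48.777   91.5478] w 0.5418844632205511 F [ 0.2864 -0.4815  0.0529] M [-0.0109 -0.0114  0.0195]
```

View pics/s18.png

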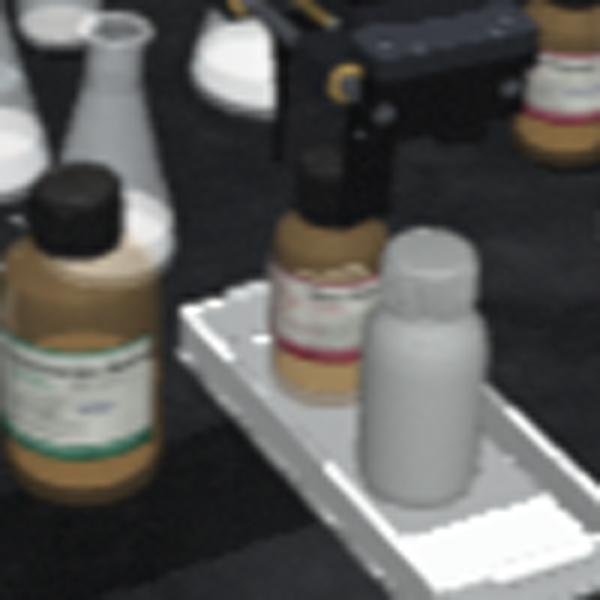

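```bash
python3 -m jog '[[[0,0,-5],[0,0,0],-0.1],[[0,0,-15],[0,0,0],-0.1],[[0,0,-30],[0,0,0],-0.1],[[0,0,-50],[0,0,0],-0.1],[[0,0,-75],[0,0,0],-0.1],[[0,0,-100],[0,0,0],-0.1],[[0,0,-120],[0,0,0],-0.1],[[0,0,-130],[0,0,0],-0.1]]'
python3 - <<'E'
from h import *
s=rep()
for c in("scene","side"):
    p,d=ctrl.read_camera(c); k=ctrl.get_calibration(c); cv2.imwrite(f"pics/{c}19.png",p)
    W=cloud(k,d); m=(W[...,2]>.03)&(W[...,2]<.077)&(np.hypot(W[...,0]-.573,W[...,1]+.158)<.036)
    n,cc,e=cyl(W[m],np.array([0,0,1.]),np.array([.573,-.158,.05])); print(c,m.sum(),n,cc,e)
    for nm in("sample_bottle","white_bottle","flask_side","flask_mid","flask_far","beaker_rear","beaker_tray","amber_near","nut_grip"): print(nm,[(np.round(r["at"],3).tolist(),round(r["confidence"],2)) for r in ctrl.spot_point(c,nm)][:4])
E
```

```text
time_s: 25.0
ee_pos: [0.5775, -0.1582, 0.2616]
tool_rot: [[-0.976, 0.218, -0.012], [0.218, 0.976, 0.002], [0.012, -0.0, -1.0]]
force: [-0.4, 0.5, -0.5]
gripper_width: 0.547
t 25.0 pos [ 0.5775 -0.1582  0.2616] q [ 6.5223 19.2781  6.1738 97.5782 -2.2458 63.9578 90.7585] w 0.5470524560961828 F [-0.3769  0.5297 -0.4743] M [0.0064 0.0535 0.0074]
scene 151 [0.014  0.0276 0.9995] [ 0.5728 -0.1594  0.05  ] 0.0009813717278515481
sample_bottle [([0.369, 0.054, 0.03], 0.93), ([0.456, 0.362, 0.024], 0.92), ([0.428, 0.422, 0.022], 0.84), ([0.575, -0.158, -0.002], 0.75)]
white_bottle [([0.557, -0.238, 0.002], 0.72)]
flask_side [([0.564, 0.093, 0.001], 0.95)]
flask_mid [([0.568, -0.007, 0.001], 0.72)]
flask_far [([0.574, -0.159, 0.0], 0.65), ([0.749, 0.083, 0.003], 0.37)]
beaker_rear [([0.692, 0.204, 0.002], 0.82)]
beaker_tray [([0.65, -0.301, 0.001], 0.81)]
amber_near [([0.456, -0.138, -0.0], 0.84), ([0.581, 0.206, 0.072], 0.74)]
nut_grip [([0.446, 0.186, 0.132], 0.6)]
side 273 [0.0117 0.0225 0.9997] [ 0.5741 -0.1581  0.05  ] 0.0010050351742099534
sample_bottle [([0.43, 0.419, 0.026], 0.95), ([0.375, 0.057, 0.028], 0.91), ([0.572, -0.156, 0.002], 0.73), ([0.462, 0.36, 0.026], 0.53)]
white_bottle []
flask_side [([0.562, 0.09, -0.001], 0.84)]
flask_mid [([0.563, -0.009, -0.001], 0.6), ([0.696, 0.205, -0.003], 0.18)]
flask_far [([0.752, 0.078, -0.001], 0.98), ([0.564, 0.092, -0.001], 0.18)]
beaker_rear [([0.695, 0.202, -0.005], 0.62), ([0.571, -0.159, 0.005], 0.25)]
beaker_tray [([0.654, -0.296, -0.0], 0.8), ([0.561, -0.216, -0.002], 0.71)]
amber_near [([0.45, -0.14, 0.001], 0.89)]
nut_grip [([0.449, 0.188, 0.133], 0.57)]
```

View pics/side19.png

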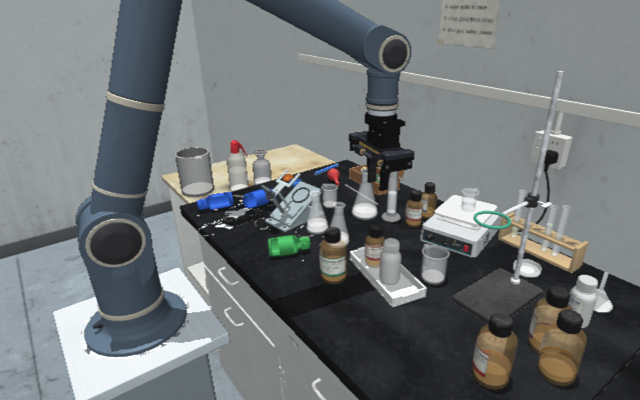

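View pics/scene19.png

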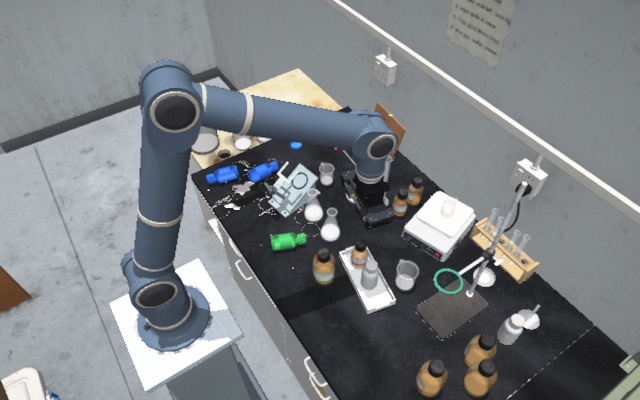

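```bash
python3 -c "
from workcell import ctrl
print(ctrl.hand_in(), ctrl.observe()['time_s'])"
```

```text
the job is handed in; nothing more can be done
the job is handed in; nothing more can be done
```

The wing nut is slack at its end stop, and the amber bottle stands upright in the tray beside the white bottle. I handed the job in after about 26 s of robot time; no verdict is reported.

- **Nut:** I turned it clockwise only, in one grasp, by about 142° measured on the bar. The turning moment then rose from about 0.1 to 0.6–0.7 N m. I took that as the end stop, and the jaws slipped about 5° on the bar after it. The bar top rose about 9 mm, and later camera readings still show the grip that much higher. I took no close-up of the nut after I drew the bottle out.
- **Drawing it out:** Once loose, the bottle leaned about 5° downslope. Raising it put a light load of a few N on the fork. I straightened the bottle and slid it out about 74 mm along U with no resistance.
- **Placing:** I set it down with about 4 N of contact at roughly (0.573, −0.158) on the tray floor, then opened the jaws and backed off 130 mm upwards. The last fits show it upright within 1–2°, which is also the fit's error on bottles known to be standing.
- **Bystanders:** The white bottle, the flasks, the beakers and the large amber bottle all read within a few mm of where they started.
- **Checks that disagreed:**
    - In the last pictures the network once reported the placed bottle as flask_far, and the empty pocket as amber_near; the pictures show otherwise.
    - The side camera gave no reading for the white bottle; the scene camera put it where it was.

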